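# Set up the bore check of a bracket casting on a pinned gauging fixture

## Task

Set up the bore check: seat the bracket casting fully down on the gauging fixture's two dowel pins, rings up, lay the gauge plate on it over the same pins, then put each plug gauge through the plate into the bore it belongs to until its collar rests on the plate. The pins differ in thickness, so casting and plate fit one way round only. Set things down, do not drop them, let go of everything, and leave the raw casting, file and wire brush alone.

Things in the scene. Friction and masses are not known exactly. Their poses are not given: they have to be found in the camera images.
- fixture: Gauging fixture fixed to the bench (mm): grey base 210 x 100 x 12, two steel rest blocks (tops 30 mm above bench, 36 long, 44 wide), an upright dowel pin through each: 16 mm thick at x=-68, 12 mm thick at x=+68, y=0, straight up to z=66, tapered to the tip at z=76. Origin: centre of underside; x towards the thin pin, z up. When home: casting underside z=30, plate underside 54, collar undersides 64.
- casting_mid (a point): Aluminium bracket casting (mm): 172 long (x), 24 high, flat below, 0.33 kg; middle flange 100 x 58 (y) x 12, straight sides; 38 mm wide ears, 12 thick. Through holes at y=0: 19 mm at x=-68, 36 mm bore at x=-20 (raised ring 54 mm), 26 mm bore at x=+33 (raised ring 40 mm), 15 mm at x=+68. Lies rings up. Point: mid length and width, 12 mm above underside; x to the small bore, z up.
- plate_mid (a point): Gauge plate, flat bright steel, 172 (x) x 56 (y) x 10 mm, 0.55 kg, lying flat. Through holes at y=0: 19 mm at x=-68, 36 mm at x=-20, 26 mm at x=+33, 15 mm at x=+68 (the middle two with dark rims on top). Point: centre of the plate, half-way up its thickness; x towards the 26 mm hole, z up.
- plug_large_mid (a point): Large plug gauge, steel, round, standing upright, 98 mm tall, 0.3 kg. From below: plug 32 mm diameter, 42 long (lowest 6 mm tapered to 24 mm); collar 46 mm diameter, 6 high; dark handle 24 mm diameter, 50 high (grip here). For the 36 mm bore. Point: on its axis half-way up, 49 mm above its lower end, 1 mm above the collar; z is the axis, up.
- plug_small_mid (a point): Small plug gauge, steel, round, standing upright, 98 mm tall, 0.17 kg. From below: plug 22 mm diameter, 42 long (lowest 6 mm tapered to 14 mm); collar 34 mm diameter, 6 high; dark handle 18 mm diameter, 50 high (grip here). For the 26 mm bore. Point: on its axis half-way up, 49 mm above its lower end, 1 mm above the collar; z is the axis, up.
- raw_casting_mid (a point): Bystander, leave alone: raw aluminium lever casting, a 54 mm ring with an arm and a block, 116 mm long, up to 22 mm high, on the far side of the work. Point near its middle, 8 mm above the bench.
- file_mid (a point): Bystander, leave alone: flat file with wooden handle, 275 mm long, 22 mm wide, on the far side of the work. Point near its middle, 11 mm above the bench.
- wire_brush_mid (a point): Bystander, leave alone: wire brush with wooden back and handle, 230 mm long, 34 wide, 38 high, between the robot and the work. Point: its middle, 19 mm above the bench.
Not all that is in view belongs to the job. Leave any red or turquoise look-alike of the part that bears plug_large_mid alone.

How it is judged:
On the way, in this order (a step that is already met when the one before it is completed fails the run):
1. the casting is fully down on both pins and let go (x of casting_mid in the frame of fixture between -0.005 and 0.005 m and y of casting_mid in the frame of fixture between -0.005 and 0.005 m and z of casting_mid in the frame of fixture between 0.039 and 0.045 m and angle between the x axis of casting_mid and the x axis of fixture, either way round below 0.07 rad and angle between casting_mid's own z axis and vertical below 0.05 rad and contact force between the fingers and casting below 0.1 N), for 0.2 s.
2. the gauge plate is down on the casting over both pins and let go (x of casting_mid in the frame of fixture between -0.005 and 0.005 m and y of casting_mid in the frame of fixture between -0.005 and 0.005 m and z of casting_mid in the frame of fixture between 0.039 and 0.045 m and angle between the x axis of each of casting_mid, plate_mid and the x axis of fixture, either way round below 0.07 rad and angle between casting_mid's own z axis and vertical below 0.05 rad and x of plate_mid in the frame of fixture between -0.005 and 0.005 m and y of plate_mid in the frame of fixture between -0.005 and 0.005 m and z of plate_mid in the frame of fixture between 0.056 and 0.062 m and angle between the z axis of plate_mid and the z axis of fixture, either way round below 0.05 rad and contact force between the fingers and gauge_plate below 0.1 N), for 0.2 s.
At the end, for the whole second after the job is handed in: Casting on the blocks, plate on the casting, over both pins (height 3 mm, sideways 5 mm, in line 4 deg, level 3 deg); large plug in the 36 mm and small plug in the 26 mm bore, collars on the plate (height 3 mm, sideways 7 mm, upright 4 deg); all at rest (x of casting_mid in the frame of fixture between -0.005 and 0.005 m and y of casting_mid in the frame of fixture between -0.005 and 0.005 m and z of casting_mid in the frame of fixture between 0.039 and 0.045 m and angle between the x axis of each of casting_mid, plate_mid and the x axis of fixture, either way round below 0.07 rad and angle between casting_mid's own z axis and vertical below 0.05 rad and x of plate_mid in the frame of fixture between -0.005 and 0.005 m and y of plate_mid in the frame of fixture between -0.005 and 0.005 m and z of plate_mid in the frame of fixture between 0.056 and 0.062 m and angle between the z axis of plate_mid and the z axis of fixture, either way round below 0.05 rad and x of plug_large_mid in the frame of fixture between -0.027 and -0.013 m and y of plug_large_mid in the frame of fixture between -0.007 and 0.007 m and z of plug_large_mid in the frame of fixture between 0.068 and 0.074 m and angle between each of plug_large_mid, plug_small_mid's own z axis and vertical below 0.07 rad and x of plug_small_mid in the frame of fixture between 0.026 and 0.04 m and y of plug_small_mid in the frame of fixture between -0.007 and 0.007 m and z of plug_small_mid in the frame of fixture between 0.068 and 0.074 m and linear speed of each of casting, gauge_plate, plug_large, plug_small below 0.02 m/s); the robot touches nothing.
It fails at once if a part is dropped: it falls freely faster than 0.7 m/s, as from 25 mm ((linear speed of casting above 0.7 m/s and contact force between the fingers and casting below 0.1 N) or (linear speed of gauge_plate above 0.7 m/s and contact force between the fingers and gauge_plate below 0.1 N) or (linear speed of plug_large above 0.7 m/s and contact force between the fingers and plug_large below 0.1 N) or (linear speed of plug_small above 0.7 m/s and contact force between the fingers and plug_small below 0.1 N)).
It fails at once if the raw casting, the file or the wire brush is moved by more than 25 mm (distance of any of raw_casting_mid, file_mid, wire_brush_mid from where it was at the start of the episode above 0.025 m).
It also fails if it takes over 106 s, if anything falls off the work surface, if the arm or the gripper's body presses on something with over 40 N, if the wrist force passes 120 N, or if a joint passes its speed limit or range.

## Robot

A 6-joint arm with a two-finger parallel gripper is mounted at the origin on the work surface. World frame = base frame: x ahead of the robot, y to its left, z up, the work surface at z = 0. Lengths are in m, angles in rad, forces in N, time in s.
With the tool pointing down it reaches from about 0.3 to 0.875 m from the base axis. Payload 4.2 kg.
Tool frame: the origin (TCP) lies at the very end of the fingers, on their centre line; the grasp point (between the pads) lies hold_point_z behind it (hold_point_z is the distance from the TCP to the grasp point, in m); z points along the fingers, y is the direction in which the jaws open and shut (so a half turn about z gives the same grasp; the last joint's range is limited). The gripper opens to 85 mm and grips with 20 to 120 N. Pads are 22 mm wide; open, the fingers measure 114 mm over their backs; the gripper's body (76 mm by 85 mm) begins 54 mm behind the grasp point. The pads swing forward as they close: fully open they stand 13 mm farther back than shut.
Start: joints at [1.275, 0.32, 1.565, -0, 1.257, -0.02], TCP at [0.157, 0.553, 0.231] pointing down, gripper open.
Joint ranges: [-3.11, 3.11], [-0.84, 2.01], [0.21, 2.61], [-1.34, 4.49], [0.05, 2.63], [-2.56, 2.56]. Speed limits (rad/s): [2.57, 2.57, 3.14, 3.14, 3.14, 3.14].

## Interface

Orientations are given as a rotation vector (axis times angle).
In Python, from rig import sense, snapshot, get_calibration, finish_job, recognise, masks_of, hold_point_z gives the robot as it stands.
- The arm moves only by the tool apply_moves, never from a script. Its argument "moves" is text: rows parted by semicolons, each of 7 numbers parted by spaces: the shift along the world's x, y, z in m, then the turn, a rotation vector about the world's x, y, z in rad, then the closure in counts, from 0 (fully open) to 255 (shut). In form: x y z wx wy wz gripper; .... A call has 1 to 8 rows; each row shifts and turns the commanded pose from where the row before left it; what a row does not reach is not made up. A row lasts 1/12 s, in which the tool goes at most 41.7 mm and 7.16 degrees, less where a joint would pass 70% of its speed; a pose out of reach is approached as far as the arm can. A call is refused whole if a number of a shift passes 0.0417 or a number of a turn 0.125, either way. A call with a gripper value outside its range is refused whole. The fingers move at their own pace and stop on an object; "grip_force" is the grip in N (left out, the last holds). Time passes only in rows, so rows that do not move let the fingers close. It gives the time, the measured TCP pose, the force and the opening at its end, in the units of the state.
- sense(): the state, without advancing time (a new reading comes with each control period).
- snapshot(name): name is "scene" or "top" or "wrist"; returns (picture, depth): 420x560x3 uint8, red, green, blue; 420x560 float32, m along the optical axis (not along the pixel's ray), 0 where there is no reading.
- get_calibration(name): a dict with "intrinsics" (3x3 intrinsics, pixels), "extrinsics" (4x4, takes a point from camera to world coordinates). Camera axes: x right, y down, z forward; pixel columns grow to the right and rows downward; lengths in m; the calibration is good to about 2 mm. A picture is of the moment at which its call begins: read the wrist's pose just before it. get_calibration takes no time and is no camera call; for the wrist camera it gives the pose at the moment of the call.
- finish_job(): hands the job in, once; it reports no verdict.
Trained networks look in the newest picture that a camera, given by its name, has taken for a name from the list of things; names that differ only in an ending like _2 or _b are one class to them, and where a whole thing is asked for, a point or a joint stands for the part that bears it (a point fixed in the world has none). Each returns a list of dicts, best first, with "conf" (0 to 1); they miss things now and then, are a little off and sometimes report something else, mostly with a low value. They report only what shows in the picture. A call takes as long as a camera call. They do not tell look-alikes from the thing itself.
- recognise(camera, label): "centre" ([x, y, z] in m, in world coordinates, good to about 4 mm: the middle of the surface that is visible of it).
- masks_of(camera, label): "region" (420x560 bool, what is visible of it).
The state is a dict: "t": time; "joint_pos": joint angles; "qvel": joint speeds; "tau": joint torques, N m; "eef_pos": TCP position; "ee_rot": TCP orientation; "contact_force": force on the tool from outside, world axes, zero at the start; "moment": the same for the moment, N m; "opening": opening from 0.0 (shut) to 1.0 (fully open).
Only numpy, scipy, OpenCV 4.12 (cv2) and the standard library are available. Lean on these libraries where they do the work, as an engineer would, in place of code of your own. Each camera call takes 0.05 s, during which the arm holds its last target.

## Working session

There is one attempt and no reset: what is moved stays moved. The work goes in short steps, Python scripts to look and compute and a tool call to move; the robot and the scene stay as the last step left them, time stands still between calls to the robot, and variables do not carry over. Pictures are saved under pics/ and viewed, and the job is handed in when it is done.

Besides the shell and the picture viewer there is one more tool, called after "Emit:" as a command line: name --argument value ..., lists and objects as JSON in quotes. apply_moves: Moves the arm, as the interface text tells. Its arguments: {"type":"object","properties":{"moves":{"type":"string"},"grip_force":{"type":"number"}},"required":["moves"]}

```bash
ls; mkdir -p pics
python3 - <<'E'
from rig import *
import cv2
print(sense()); print(hold_point_z)
for c in ["scene","top","wrist"]:
    p,d=snapshot(c); cv2.imwrite(f"pics/{c}0.png",cv2.cvtColor(p,cv2.COLOR_RGB2BGR))
    k=get_calibration(c); print(c,k["intrinsics"],k["extrinsics"])
E
```

```text
pics
{'t': 0.0, 'joint_pos': array([ 1.27498310e+00,  3.20310410e-01,  1.56568604e+00, -3.62244736e-06,
        1.25739532e+00, -2.00180840e-02]), 'qvel': array([-1.77033005e-05,  3.80178754e-06,  9.31559811e-04, -7.32255341e-04,
       -6.22367145e-04, -2.40141930e-03]), 'tau': array([-1.40072418e-03, -4.15524709e+01, -2.34161872e+01, -1.79033304e-04,
        8.28113785e-03, -1.24750036e-05]), 'eef_pos': array([0.15645022, 0.55280928, 0.2304689 ]), 'ee_rot': array([-4.31805967e-01, -3.11149224e+00,  2.79147869e-03]), 'contact_force': array([ 0.23484219,  0.23104981, -0.08687103]), 'moment': array([0.00324033, 0.04242806, 0.00265745]), 'opening': 1.0011158100483781}
0.0187
scene [[477.67964074   0.         280.93409652]
 [  0.         477.67964074 203.14348938]
 [  0.           0.           1.        ]] [[ 0.87184836  0.33850734 -0.35396783  0.97794987]
 [ 0.48963278 -0.58492855  0.6466207  -0.74889795]
 [ 0.01183997 -0.73706945 -0.67571328  0.83137045]
 [ 0.          0.          0.          1.        ]]
top [[434.82280434   0.         281.61840165]
 [  0.         434.82280434 202.00341845]
 [  0.           0.           1.        ]] [[-0.0124961  -0.99505861  0.09849982  0.46127213]
 [-0.99954979  0.01511793  0.02591633 -0.00765775]
 [-0.02727738 -0.09813162 -0.99479954  1.00694835]
 [ 0.          0.          0.          1.        ]]
wrist [[306.54773149   0.         273.94826332]
 [  0.         306.54773149 210.1314076 ]
 [  0.           0.           1.        ]] [[ 0.27249548  0.91812483  0.28773775  0.08365574]
 [ 0.96215578 -0.25953587 -0.08305051  0.57385504]
 [-0.00157246  0.29947943 -0.95410146  0.3731817 ]
 [ 0.          0.          0.          1.        ]]
```

View pics/top0.png

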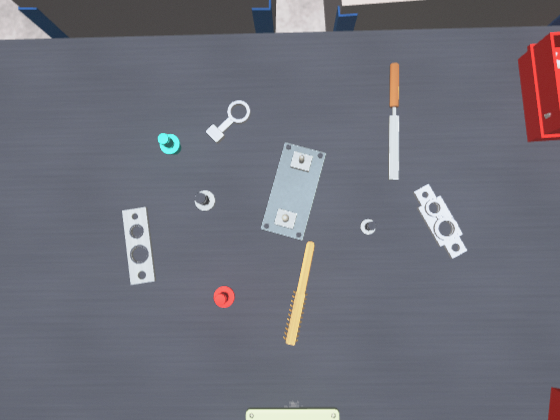

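View pics/scene0.png

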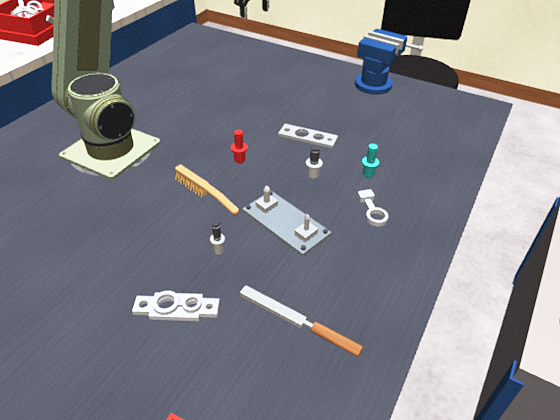

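```bash
cat > h.py <<'E'
from rig import *
import numpy as np, cv2
def deproj(c,u,v,z=None,depth=None,cal=None):
    k=cal or get_calibration(c); K=k["intrinsics"];T=np.array(k["extrinsics"])
    u=np.asarray(u,float);v=np.asarray(v,float)
    r=np.stack([(u-K[0,2])/K[0,0],(v-K[1,2])/K[1,1],np.ones_like(u)],-1)
    if depth is not None: return (r*np.asarray(depth)[...,None])@T[:3,:3].T+T[:3,3]
    w=r@T[:3,:3].T; s=(z-T[2,3])/w[...,2]; return w*s[...,None]+T[:3,3]
def proj(P,cal):
    T=np.linalg.inv(cal["extrinsics"]);q=np.asarray(P)@T[:3,:3].T+T[:3,3]
    K=cal["intrinsics"]; return np.stack([K[0,0]*q[...,0]/q[...,2]+K[0,2],K[1,1]*q[...,1]/q[...,2]+K[1,2]],-1)
def save(n,p): cv2.imwrite(f"pics/{n}.png",cv2.cvtColor(p,cv2.COLOR_RGB2BGR))
E
python3 - <<'E'
from h import *
np.set_printoptions(precision=4,suppress=True)
p,d=snapshot("top")
np.savez("top.npz",p=p,d=d)
for l in ["fixture","casting_mid","plate_mid","plug_large_mid","plug_small_mid","raw_casting_mid","file_mid","wire_brush_mid"]:
    for m in masks_of("top",l)[:4]:
        r=m["region"]; v,u=np.nonzero(r); ok=d[v,u]>0
        P=deproj("top",u[ok],v[ok],depth=d[v,u][ok])
        mr=cv2.minAreaRect(P[:,:2].astype(np.float32)*1000)
        print(l,round(m["conf"],2),(u.mean().round(),v.mean().round()),len(u),np.median(P,0),"zmax",np.percentile(P[:,2],[2,50,98]),mr)
E
python3 -c "
import cv2
i=cv2.imread('pics/top0.png');c=i[110:290,100:490];cv2.imwrite('pics/crop0.png',cv2.resize(c,None,fx=2,fy=2,interpolation=cv2.INTER_CUBIC))"
```

```text
fixture 0.57 (np.float64(293.0), np.float64(191.0)) 3883 [ 0.5839 -0.0084  0.0133] zmax [0.0092 0.0133 0.0393] ((587.3599853515625, -8.178131103515625), (101.31092071533203, 213.60858154296875), 73.7347183227539)
casting_mid 0.85 (np.float64(439.0), np.float64(221.0)) 1548 [ 0.5124 -0.3355  0.0134] zmax [0.0006 0.0134 0.0271] ((510.49493408203125, -342.89654541015625), (175.8080596923828, 64.21566772460938), 27.459754943847656)
plate_mid 0.62 (np.float64(138.0), np.float64(246.0)) 1685 [0.4675 0.35   0.0105] zmax [0.0001 0.0105 0.0143] ((463.1894226074219, 353.466552734375), (175.3301544189453, 64.71934509277344), 8.00839614868164)
plug_large_mid 0.87 (np.float64(169.0), np.float64(144.0)) 386 [0.6862 0.2637 0.0504] zmax [0.0012 0.0504 0.1007] ((691.4432983398438, 275.5268859863281), (50.88479232788086, 53.79609680175781), 28.618427276611328)
plug_large_mid 0.78 (np.float64(205.0), np.float64(201.0)) 336 [0.5585 0.1841 0.0508] zmax [0.0449 0.0508 0.1009] ((562.4695434570312, 186.71006774902344), (40.641029357910156, 47.2711296081543), 68.68304443359375)
plug_large_mid 0.59 (np.float6
[... 347 characters left out ...]
8.352598190307617, 26.4659481048584), 89.42124938964844)
raw_casting_mid 0.88 (np.float64(227.0), np.float64(123.0)) 543 [0.7472 0.1425 0.0166] zmax [0.0035 0.0166 0.0256] ((751.3942260742188, 140.59359741210938), (51.81058883666992, 112.8919677734375), 43.250030517578125)
file_mid 0.8 (np.float64(393.0), np.float64(124.0)) 1161 [ 0.7315 -0.243   0.0157] zmax [0.0005 0.0157 0.0244] ((745.35546875, -245.90896606445312), (28.89141845703125, 274.485595703125), 88.05557250976562)
wire_brush_mid 0.7 (np.float64(299.0), np.float64(296.0)) 1116 [ 0.3433 -0.0179  0.0366] zmax [0.0002 0.0366 0.0415] ((353.0386047363281, -19.209529876708984), (30.427780151367188, 237.3650665283203), 78.09644317626953)
```

View pics/crop0.png

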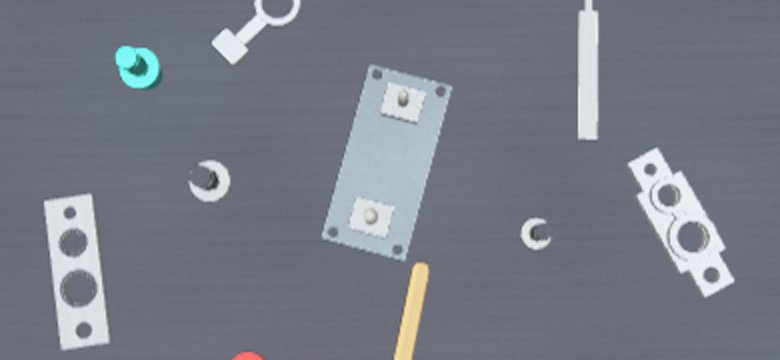

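Candidates: the steel large plug with the dark handle is at top px (205,200). Its look-alikes are turquoise at (169,144) and red at (223,297), and both are ruled out. The small plug is at (368,227), the casting at (439,221) with its small bore up-left, and the plate at (138,246). The lower pin (285,217) looks thicker than the upper (301,160), which I'll check close up. First I fly to the fixture, turning the tool to the placing yaw.

Emit:
apply_moves --moves "0.016 -0.021 0 0 0 -0.1167 0;0.016 -0.021 0 0 0 -0.1167 0;0.016 -0.021 0 0 0 -0.1167 0;0.016 -0.021 0 0 0 -0.1167 0;0.016 -0.021 0 0 0 -0.1167 0;0.016 -0.021 0 0 0 -0.1167 0;0.016 -0.021 0 0 0 -0.1167 0;0.016 -0.021 0 0 0 -0.1167 0"

```text
t: 1.27
eef_pos: [0.2852, 0.3842, 0.2315]
ee_rot: [1.793, 2.579, 0.001]
contact_force: [0.9, 0.6, -0.2]
opening: 0.997
```

Emit:
apply_moves --moves "0.016 -0.021 0 0 0 -0.1167 0;0.016 -0.021 0 0 0 -0.1167 0;0.016 -0.021 0 0 0 -0.1167 0;0.016 -0.021 0 0 0 -0.1167 0;0.016 -0.021 0 0 0 -0.1167 0;0.016 -0.021 0 0 0 -0.1167 0;0.016 -0.021 0 0 0 -0.1167 0;0.016 -0.021 0 0 0 -0.1167 0"

```text
t: 1.93
eef_pos: [0.4132, 0.2161, 0.2316]
ee_rot: [2.762, 1.496, 0.001]
contact_force: [0.4, -0.1, 1.1]
opening: 1.005
```

Emit:
apply_moves --moves "0.016 -0.021 0 0 0 -0.1167 0;0.016 -0.021 0 0 0 -0.1167 0;0.016 -0.021 0 0 0 -0.1167 0;0.016 -0.021 0 0 0 -0.1167 0;0.016 -0.021 0 0 0 -0.1167 0;0.016 -0.021 0 0 0 -0.1167 0;0.016 -0.021 0 0 0 -0.1167 0;0.016 -0.021 0 0 0 -0.1167 0"

```text
t: 2.6
eef_pos: [0.5413, 0.0481, 0.2315]
ee_rot: [3.14, 0.093, 0.0]
contact_force: [-0.2, 0.5, -0.3]
opening: 1.0
```

Emit:
apply_moves --moves "0.016 -0.021 0 0 0 -0.1167 0;0.016 -0.021 0 0 0 -0.1167 0;0.016 -0.021 0 0 0 -0.1167 0;0 0 0 0 0 0 0;0 0 0 0 0 0 0"

```text
t: 3.02
eef_pos: [0.589, -0.0147, 0.2309]
ee_rot: [-3.109, 0.448, 0.001]
contact_force: [-0.6, 0.2, 0.6]
opening: 0.999
```

Run:
```python
from h import *
cal=get_calibration("wrist");p,d=snapshot("wrist"); save("fix1",p)
import pickle; pickle.dump((cal,p,d,sense()),open("fix1.pkl","wb"))
print(cal["extrinsics"])
```

```text
[[-2.82496035e-01 -9.14997349e-01 -2.88055275e-01  6.63321287e-01]
 [-9.59268426e-01  2.69545683e-01  8.45530120e-02 -3.64139626e-02]
 [ 2.78274052e-04  3.00208221e-01 -9.53873653e-01  3.73331402e-01]
 [ 0.00000000e+00  0.00000000e+00  0.00000000e+00  1.00000000e+00]]
```

View pics/fix1.png

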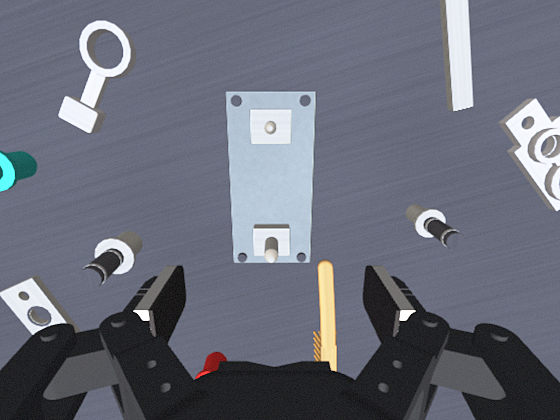

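Run:
```python
from h import *
p=cv2.imread("pics/fix1.png");c=p[80:280,200:340]
cv2.imwrite("pics/fix1c.png",cv2.resize(c,None,fx=3,fy=3,interpolation=cv2.INTER_CUBIC))
```

```text
(no output)
```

View pics/fix1c.png

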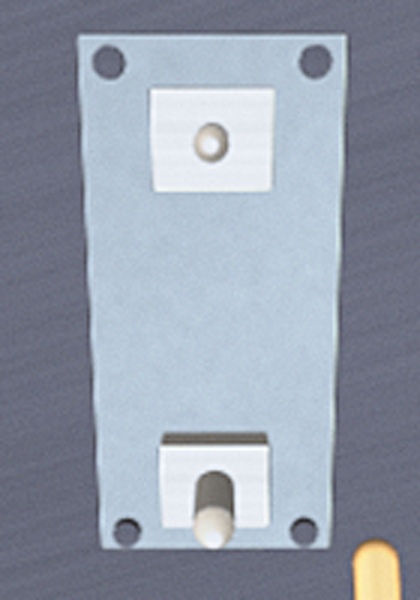

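```bash
cat > fitlib.py <<'E'
from h import *
from scipy.optimize import least_squares
def rows_edges(mask): pass
def pose_pts(pose,L):
    x,y,a=pose; c,s=np.cos(a),np.sin(a); L=np.asarray(L,float)
    return np.stack([x+c*L[:,0]-s*L[:,1],y+s*L[:,0]+c*L[:,1],L[:,2]],-1)
def seg(a,b,n=20):
    t=np.linspace(0.12,0.88,n)[:,None]; return np.asarray(a)*(1-t)+np.asarray(b)*t
def edge_refine(gray,q,nrm,R=5,sign=0):
    """subpixel shift along nrm of strongest gradient; sign of d/dn if nonzero"""
    s=np.arange(-R,R+.01,.25)
    xs=(q[:,None,0]+nrm[:,None,0]*s).astype(np.float32);ys=(q[:,None,1]+nrm[:,None,1]*s).astype(np.float32)
    I=cv2.remap(gray,xs,ys,cv2.INTER_LINEAR); g=I[:,4:]-I[:,:-4]; sc=s[2:-2]
    g2=g*sign if sign else abs(g)
    g2=np.clip(g2,0,None); k=g2.argmax(1); w=np.where(abs(np.arange(len(sc))[None]-k[:,None])<=5,g2,0)
    return (w*sc).sum(1)/(w.sum(1)+1e-6), g2.max(1)
def fit(pose,segs,circs,cal,gray,R=6,minG=15,zoff=0,n=3,verbose=True):
    """segs: list of (a,b) local 3D, outside is to the right-hand...; uses point-to-edge"""
    pose=np.array(pose,float)
    for it in range(n):
        L=[seg(a,b) for a,b in segs]
        D=[np.repeat((np.asarray(b)-np.asarray(a))[None],20,0) for a,b in segs]
        for (cx,cy,cz,r) in circs:
            th=np.linspace(0,2*np.pi,48,endpoint=False)
            L.append(np.stack([cx+r*np.cos(th),cy+r*np.sin(th),0*th+cz],-1)); D.append(np.stack([-np.sin(th),np.cos(th),0*th],-1))
        grp=np.concatenate([[i]*len(l) for i,l in enumerate(L)]);L=np.concatenate(L);D=np.concatenate(D)
        q=proj(pose_pts(pose,L),cal);q2=proj(pose_pts(pose,L+D*1e-3/np.linalg.norm(D,axis=1,keepdims=True)),cal)
        t=q2-q;t/=np.linalg.norm(t,axis=1,keepdims=True);nn=np.stack([-t[:,1],t[:,0]],-1)
        sh,g=edge_refine(gray,q,nn,R=max(R-2*it,2.5)); ok=g>minG
        tgt=q+nn*sh[:,None]
        f=lambda P:(((proj(pose_pts(P,L),cal)-tgt)*nn).sum(1))[ok]
        r=least_squares(f,pose,loss="soft_l1",f_scale=0.5,x_scale=[.01,.01,.1]); pose=r.x
    res=f(pose)
    if verbose:
        for i in range(grp.max()+1):
            m=grp[ok]==i
            print("  grp",i,"n",m.sum(),"mean res px %.2f rms %.2f"%(res[m].mean() if m.any() else 9,np.sqrt((res[m]**2).mean()) if m.any() else 9))
    return pose
def rect(x0,x1,y0,y1,z): 
    c=[(x0,y0,z),(x1,y0,z),(x1,y1,z),(x0,y1,z)]; return [(c[i],c[(i+1)%4]) for i in range(4)]
FIX=rect(.050,.086,-.022,.022,.030)+rect(-.086,-.050,-.022,.022,.030)[:2]+rect(-.086,-.050,-.022,.022,.030)[3:0:-1][:1]+rect(-.105,.105,-.05,.05,.012)
CAST_S=[((-.05,-.029,.012),(.05,-.029,.012)),((-.05,.029,.012),(.05,.029,.012)),((-.086,-.019,.012),(-.086,.019,.012)),((.086,-.019,.012),(.086,.019,.012))]
CAST_C=[(-.02,0,.024,.027),(-.02,0,.024,.018),(.033,0,.024,.020),(.033,0,.024,.013),(-.068,0,.012,.0095),(.068,0,.012,.0075)]
PLATE_S=rect(-.086,.086,-.028,.028,.010)
PLATE_C=[(-.02,0,.010,.018),(.033,0,.010,.013),(-.068,0,.010,.0095),(.068,0,.010,.0075)]
def overlay(name,p,pose,segs,circs,cal,crop=None):
    p=cv2.cvtColor(p,cv2.COLOR_RGB2BGR).copy()
    s=4; big=cv2.resize(p,None,fx=s,fy=s,interpolation=cv2.INTER_CUBIC)
    for a,b in segs:
        q=proj(pose_pts(pose,[a,b]),cal); q=((q+.5)*s-.5).round().astype(int); cv2.line(big,tuple(map(int,q[0])),tuple(map(int,q[1])),(0,0,255),1)
    for c in circs:
        th=np.linspace(0,2*np.pi,60);q=proj(pose_pts(pose,np.stack([c[0]+c[3]*np.cos(th),c[1]+c[3]*np.sin(th),0*th+c[2]],-1)),cal)
        cv2.polylines(big,[((q+.5)*s-.5).round().astype(np.int32)],True,(0,200,0),1)
    if crop is not None: u0,u1,v0,v1=crop; big=big[v0*s:v1*s,u0*s:u1*s]
    f=min(800/big.shape[1],600/big.shape[0],1); cv2.imwrite(f"pics/{name}.png",cv2.resize(big,None,fx=f,fy=f,interpolation=cv2.INTER_AREA))
def totool(pose,eef,rot):
    """pose in the tool frame coordinates: offset vector in world and in tool x,y"""
    R=cv2.Rodrigues(np.array(rot))[0]; d=np.array([pose[0]-eef[0],pose[1]-eef[1],0])
    yaw=np.degrees(np.arctan2(R[1,1],R[0,1])); return R.T@d, yaw
E
python3 - <<'E'
from fitlib import *; import pickle
np.set_printoptions(precision=4,suppress=True)
cal,p,d,s=pickle.load(open("fix1.pkl","rb"))
g=cv2.cvtColor(p,cv2.COLOR_RGB2GRAY).astype(np.float32)
P=fit([.5873,-.0082,np.radians(-16.3)],FIX,[],cal,g,R=8,n=5)
print(P,np.degrees(P[2]),totool(P,s["eef_pos"],s["ee_rot"]),s["eef_pos"])
overlay("fixo",p,P,FIX,[(-.068,0,.03,.008),(.068,0,.03,.006),(-.068,0,.066,.008),(.068,0,.066,.006)],cal,(200,340,80,280))
E
```

```text
grp 0 n 20 mean res px 0.15 rms 0.22
  grp 1 n 20 mean res px 0.45 rms 0.45
  grp 2 n 20 mean res px 0.09 rms 0.26
  grp 3 n 20 mean res px -0.14 rms 0.14
  grp 4 n 20 mean res px 0.13 rms 0.38
  grp 5 n 20 mean res px -0.63 rms 0.63
  grp 6 n 10 mean res px 0.47 rms 0.48
  grp 7 n 20 mean res px 0.12 rms 0.23
  grp 8 n 20 mean res px 0.30 rms 0.31
  grp 9 n 20 mean res px 0.38 rms 0.44
  grp 10 n 20 mean res px 0.62 rms 0.62
[ 0.5866 -0.0099 -0.2826] -16.1917882768435 (array([-0.0028, -0.0033,  0.    ]), np.float64(-106.32598246284562)) [ 0.5884 -0.0138  0.231 ]
```

View pics/fixo.png

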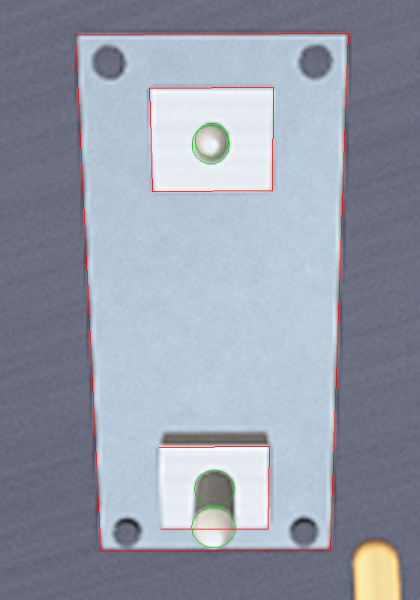

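Emit:
apply_moves --moves "-0.0087 -0.0366 0 0 0 0.085 0;-0.0087 -0.0366 0 0 0 0.085 0;-0.0087 -0.0366 0 0 0 0.085 0;-0.0087 -0.0366 0 0 0 0.085 0;-0.0087 -0.0366 0 0 0 0.085 0;-0.0087 -0.0366 0 0 0 0.085 0;-0.0087 -0.0366 0 0 0 0.085 0;-0.0087 -0.0366 0 0 0 0.085 0"

```text
t: 3.73
eef_pos: [0.5182, -0.3067, 0.2318]
ee_rot: [-3.078, -0.626, -0.001]
contact_force: [0.9, 0.1, -0.1]
opening: 0.995
```

Emit:
apply_moves --moves "-0.0087 -0.0366 0 0 0 0.085 0;0 0 0 0 0 0 0;0 0 0 0 0 0 0;0 0 0 0 0 0 0"

```text
t: 4.07
eef_pos: [0.5103, -0.3418, 0.2314]
ee_rot: [-3.051, -0.747, -0.0]
contact_force: [-0.6, 0.6, 0.2]
opening: 1.003
```

Run:
```python
from fitlib import *; import pickle
np.set_printoptions(precision=4,suppress=True)
cal=get_calibration("wrist");p,d=snapshot("wrist"); s=sense()
pickle.dump((cal,p,d,s),open("cast1.pkl","wb"));save("cast1",p)
g=cv2.cvtColor(p,cv2.COLOR_RGB2GRAY).astype(np.float32)
P=fit([.5105,-.343,np.radians(27.5)],CAST_S,CAST_C,cal,g,R=9,n=6)
print(P,np.degrees(P[2]),totool(P,s["eef_pos"],s["ee_rot"]),s["eef_pos"])
overlay("casto",p,P,CAST_S,CAST_C,cal,(190,350,60,290))
```

```text
grp 0 n 20 mean res px -0.39 rms 0.41
  grp 1 n 20 mean res px 0.34 rms 0.35
  grp 2 n 20 mean res px 0.33 rms 0.33
  grp 3 n 20 mean res px -0.11 rms 0.12
  grp 4 n 27 mean res px -0.74 rms 1.07
  grp 5 n 48 mean res px 0.32 rms 0.47
  grp 6 n 10 mean res px 0.40 rms 0.73
  grp 7 n 48 mean res px 0.27 rms 0.35
  grp 8 n 48 mean res px 0.38 rms 0.40
  grp 9 n 48 mean res px 0.49 rms 0.50
[ 0.5128 -0.3418  0.4807] 27.539520938603477 (array([ 0.0018,  0.0014, -0.    ]), np.float64(-62.42708228157132)) [ 0.5105 -0.3414  0.2315]
```

View pics/casto.png

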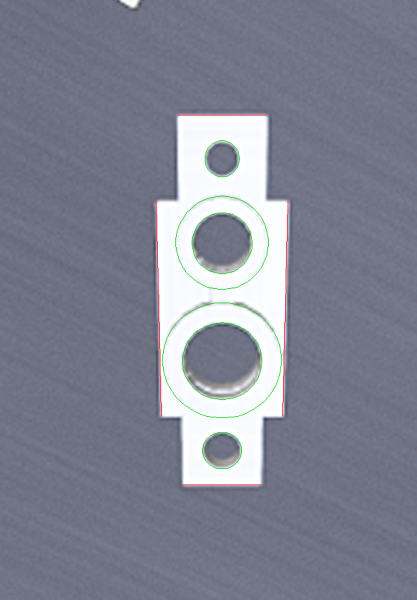

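Emit:
apply_moves --moves "0.0023 -0.0004 -0.036 0 0 0 0;0 0 -0.036 0 0 0 0;0 0 -0.036 0 0 0 0;0 0 -0.036 0 0 0 0;0 0 -0.036 0 0 0 0;0 0 -0.03 0 0 0 0;0 0 -0.01 0 0 0 0;0 0 0 0 0 0 0"

```text
t: 4.78
eef_pos: [0.5116, -0.3409, 0.0089]
ee_rot: [-3.046, -0.749, 0.006]
contact_force: [-0.1, -0.2, 0.6]
opening: 1.002
```

Emit:
apply_moves --moves "0 0 -0.006 0 0 0 0;0 0 -0.0025 0 0 0 0;0 0 0 0 0 0 0;0 0 0 0 0 0 40;0 0 0 0 0 0 60;0 0 0 0 0 0 60" --grip_force 40

```text
t: 5.28
eef_pos: [0.5129, -0.3439, 0.0038]
ee_rot: [3.05, 0.746, 0.002]
contact_force: [0.2, -0.6, 0.4]
opening: 0.765
```

Emit:
apply_moves --moves "0 0 0 0 0 0 80;0 0 0 0 0 0 100;0 0 0 0 0 0 120;0 0 0 0 0 0 120;0 0 0 0 0 0 120;0 0 0 0 0 0 120" --grip_force 60

```text
t: 5.78
eef_pos: [0.5121, -0.3428, 0.004]
ee_rot: [-3.051, -0.746, 0.001]
contact_force: [-3.2, 3.1, 8.1]
opening: 0.651
```

Run:
```python
from h import *
s=sense();print(s)
p,d=snapshot("wrist");save("g1",p)
```

```text
{'t': 5.7833, 'joint_pos': array([-6.08831861e-01,  5.98209008e-01,  1.73788168e+00,  6.24145533e-04,
        8.06742092e-01,  4.81935755e-01]), 'qvel': array([-0.00092336,  0.00119701,  0.00019272, -0.00127858,  0.00126562,
        0.000446  ]), 'tau': array([-8.09037667e-01, -4.51599741e+01, -1.72980326e+01, -3.16989608e-01,
       -1.29156064e+00, -1.00089694e-02]), 'eef_pos': array([ 0.51210492, -0.34283625,  0.00398142]), 'ee_rot': array([-3.05050548e+00, -7.45857563e-01,  7.56064769e-04]), 'contact_force': array([-3.15760682,  3.06320534,  8.0747951 ]), 'moment': array([0.54809672, 0.39600477, 0.02827433]), 'opening': 0.6508515251109888}
```

View pics/g1.png

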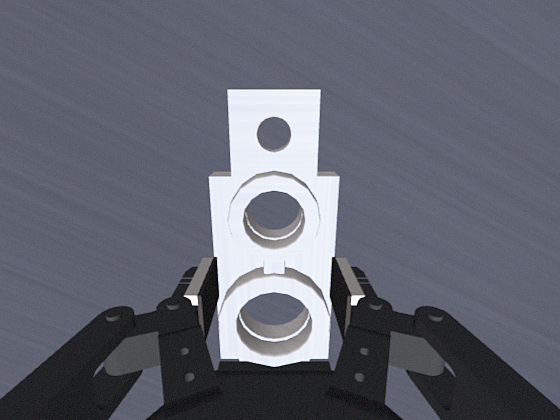

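Emit:
apply_moves --moves "0 0 0.005 0 0 0 120;0 0 0.01 0 0 0 120;0 0 0.015 0 0 0 120;0 0 0.025 0 0 0 120;0 0 0.035 0 0 0 120;0 0 0.035 0 0 0 120;0 0 0.035 0 0 0 120;0 0 0.01 0 0 0 120"

```text
t: 6.5
eef_pos: [0.5149, -0.3453, 0.1793]
ee_rot: [3.043, 0.744, 0.011]
contact_force: [1.3, -0.1, -2.7]
opening: 0.647
```

Run:
```python
from h import *
s=sense();print(s['eef_pos'],s['ee_rot'],s['contact_force'],s['moment'],s['opening'])
p,d=snapshot("wrist");save("g2",p)
```

```text
[ 0.51489172 -0.34529409  0.17926719] [3.04341649 0.74446344 0.01120426] [ 1.26624723 -0.12644788 -2.74332365] [-0.06377937 -0.06863387  0.01172664] 0.6466566418734234
```

View pics/g2.png

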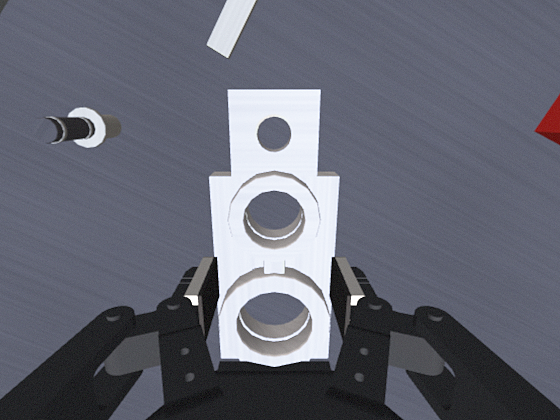

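Emit:
apply_moves --moves "0.0037 0.0166 0 0 0 -0.0382 120;0.0074 0.0332 0 0 0 -0.0763 120;0.0074 0.0332 0 0 0 -0.0763 120;0.0074 0.0332 0 0 0 -0.0763 120;0.0074 0.0332 0 0 0 -0.0763 120;0.0074 0.0332 0 0 0 -0.0763 120;0.0074 0.0332 0 0 0 -0.0763 120;0.0074 0.0332 0 0 0 -0.0763 120"

```text
t: 7.22
eef_pos: [0.5669, -0.0928, 0.1705]
ee_rot: [-3.138, 0.151, 0.006]
contact_force: [1.3, -0.1, -4.1]
opening: 0.653
```

Emit:
apply_moves --moves "0.0074 0.0332 0 0 0 -0.0763 120;0.0074 0.0332 0 0 0 -0.0763 120;0.0037 0.0166 0 0 0 -0.0382 120;0 0 0 0 0 0 120;0 0 0 0 0 0 120;0 0 0 0 0 0 120;0 0 0 0 0 0 120"

```text
t: 7.8
eef_pos: [0.5859, -0.0125, 0.1719]
ee_rot: [3.109, -0.445, -0.003]
contact_force: [-0.2, -0.6, -4.0]
opening: 0.649
```

Run:
```python
from fitlib import *; import pickle
np.set_printoptions(precision=4,suppress=True)
S=[sense()]
cal=get_calibration("wrist");p,d=snapshot("wrist"); s=sense(); S.append(s)
for i in range(3): p2,_=snapshot("wrist"); S.append(sense())
for q in S: print(q["eef_pos"],q["ee_rot"],q["contact_force"])
pickle.dump((cal,p,d,S),open("cast2.pkl","wb"));save("cast2",p)
g=cv2.cvtColor(p,cv2.COLOR_RGB2GRAY).astype(np.float32)
zt=np.mean([q["eef_pos"][2] for q in S]); e=np.mean([q["eef_pos"] for q in S],0)
z0=zt-.0035
sh=lambda L:[tuple((a[0],a[1],a[2]+z0) for a in t) for t in L]
CS=sh(CAST_S)[:2]+sh(CAST_S)[3:]; CC=[(c[0],c[1],c[2]+z0,c[3]) for c in CAST_C if c[3] in(.018,.013,.0075)]
P=fit([e[0],e[1],np.radians(-16.2)],CS,CC,cal,g,R=12,n=6)
print(P,np.degrees(P[2]),totool(P,e,S[-1]["ee_rot"]),e,"fixture .5866 -.0099 -16.19")
overlay("cast2o",p,P,CS,CC,cal,(150,410,60,400))
# depth check underside/top level: flange points
```

```text
[ 0.5859 -0.0125  0.1719] [ 3.1093 -0.4446 -0.0029] [-0.2313 -0.5717 -4.0121]
[ 0.5861 -0.0126  0.1722] [ 3.1094 -0.4452 -0.0021] [-0.2755  0.2209 -3.8356]
[ 0.5862 -0.0126  0.1724] [ 3.1094 -0.4455 -0.0013] [-0.3944  0.0385 -3.0118]
[ 0.5863 -0.0125  0.1726] [ 3.1096 -0.4455 -0.0007] [ 0.4901  0.142  -3.642 ]
[ 0.5864 -0.0124  0.1727] [ 3.1097 -0.4453 -0.0004] [ 0.6241 -0.8532 -3.9702]
  grp 0 n 18 mean res px 0.60 rms 1.00
  grp 1 n 19 mean res px -0.70 rms 0.91
  grp 2 n 20 mean res px 1.30 rms 1.30
  grp 3 n 48 mean res px 0.21 rms 1.06
  grp 4 n 48 mean res px 0.10 rms 0.35
  grp 5 n 42 mean res px 0.48 rms 0.82
[ 0.5876 -0.0128 -0.2833] -16.233014604984202 (array([ 0.0014, -0.0001, -0.    ]), np.float64(-106.29783652383139)) [ 0.5862 -0.0125  0.1724] fixture .5866 -.0099 -16.19
```

View pics/cast2o.png

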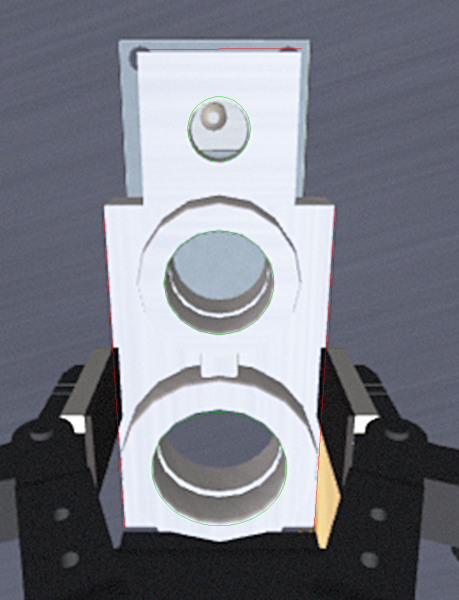

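Emit:
apply_moves --moves "-0.001 0.0029 -0.02 0 0 0 120;0 0 -0.03 0 0 0 120;0 0 -0.02 0 0 0 120;0 0 -0.005 0 0 0 120;0 0 0 0 0 0 120;0 0 0 0 0 0 120"

```text
t: 8.5
eef_pos: [0.5864, -0.0089, 0.0987]
ee_rot: [-3.11, 0.444, -0.003]
contact_force: [0.8, -0.3, -3.9]
opening: 0.646
```

```bash
cat > look.py <<'E'
from fitlib import *; import pickle,sys
np.set_printoptions(precision=4,suppress=True)
s=sense();cal=get_calibration("wrist");p,d=snapshot("wrist")
print(s["eef_pos"],s["ee_rot"],s["contact_force"],s["moment"],s["opening"])
F=[.5866,-.0099,-.2826]
pickle.dump((cal,p,d,s),open(sys.argv[1]+".pkl","wb"))
C=[(.068,0,.066,.006),(-.068,0,.066,.008),(.068,0,.03,.006)]
overlay(sys.argv[1],p,F,FIX[-4:],C,cal,(130,430,20,400))
E
python3 look.py d1
```

```text
[ 0.5864 -0.0089  0.0987] [-3.11    0.4439 -0.0025] [ 0.8243 -0.3194 -3.9224] [ 0.0225 -0.0397 -0.0377] 0.645894545192703
```

View pics/d1.png

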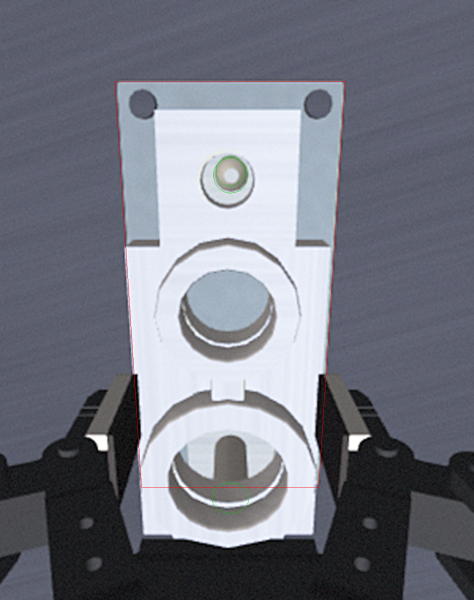

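```bash
cat > castfit.py <<'E'
from fitlib import *; import pickle,sys
np.set_printoptions(precision=4,suppress=True)
cal,p,d,s=pickle.load(open(sys.argv[1]+".pkl","rb"))
off=float(sys.argv[2]) if len(sys.argv)>2 else .0035
g=cv2.cvtColor(p,cv2.COLOR_RGB2GRAY).astype(np.float32)
e=s["eef_pos"]; z0=e[2]-off
sh=lambda L:[tuple((a[0],a[1],a[2]+z0) for a in t) for t in L]
CS=sh(CAST_S)[:2]+sh(CAST_S)[3:]; CC=[(c[0],c[1],c[2]+z0,c[3]) for c in CAST_C if c[3] in(.018,.013,.0075)]
P=fit([e[0]+.001,e[1],np.radians(-16.2)],CS,CC,cal,g,R=12,n=6)
print(P,np.degrees(P[2]),e)
overlay(sys.argv[1]+"c",p,P,CS,CC+[(.068,0,.076-z0*0,.003)],cal,(150,410,20,400))
E
python3 castfit.py d1
```

```text
grp 0 n 20 mean res px 0.07 rms 1.19
  grp 1 n 20 mean res px -0.53 rms 0.95
  grp 2 n 20 mean res px 0.91 rms 0.91
  grp 3 n 39 mean res px 0.53 rms 0.96
  grp 4 n 48 mean res px -0.06 rms 0.39
  grp 5 n 44 mean res px 0.52 rms 0.75
[ 0.5877 -0.0092 -0.2819] -16.149095143879915 [ 0.5864 -0.0089  0.0987]
```

View pics/d1c.png

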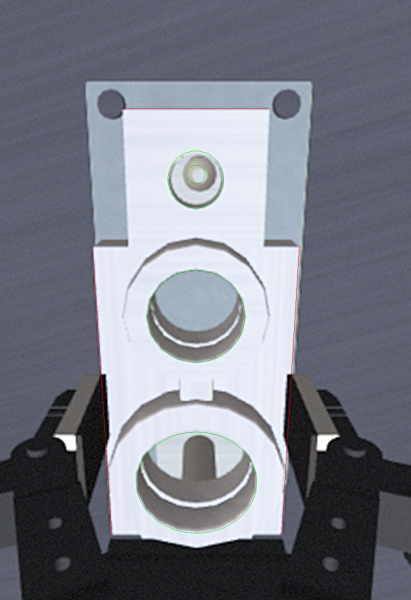

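Emit:
apply_moves --moves "-0.001 -0.0007 -0.005 0 0 0 120;0 0 -0.01 0 0 0 120;0 0 -0.008 0 0 0 120;0 0 -0.004 0 0 0 120;0 0 0 0 0 0 120;0 0 0 0 0 0 120"

```text
t: 9.05
eef_pos: [0.5844, -0.0093, 0.0704]
ee_rot: [3.11, -0.443, -0.001]
contact_force: [-0.9, 0.7, -3.5]
opening: 0.647
```

Emit:
apply_moves --moves "0 0 -0.004 0 0 0 120;0 0 -0.004 0 0 0 120;0 0 -0.004 0 0 0 120;0 0 0 0 0 0 120"

```text
t: 9.38
eef_pos: [0.5845, -0.0093, 0.0581]
ee_rot: [3.11, -0.443, -0.001]
contact_force: [0.6, -0.1, -4.5]
opening: 0.647
```

Emit:
apply_moves --moves "0 0 -0.005 0 0 0 120;0 0 -0.005 0 0 0 120;0 0 -0.005 0 0 0 120;0 0 -0.003 0 0 0 120;0 0 0 0 0 0 120;0 0 0 0 0 0 120"

```text
t: 9.88
eef_pos: [0.5845, -0.0093, 0.0405]
ee_rot: [3.11, -0.443, -0.001]
contact_force: [0.2, 0.2, -4.9]
opening: 0.647
```

Emit:
apply_moves --moves "0 0 -0.002 0 0 0 120;0 0 -0.002 0 0 0 120;0 0 -0.001 0 0 0 120;0 0 0 0 0 0 120"

```text
t: 10.22
eef_pos: [0.5845, -0.0093, 0.0357]
ee_rot: [3.11, -0.443, -0.0]
contact_force: [1.0, -0.7, -4.3]
opening: 0.649
```

Emit:
apply_moves --moves "0 0 -0.001 0 0 0 120;0 0 -0.001 0 0 0 120;0 0 0 0 0 0 120"

```text
t: 10.47
eef_pos: [0.5845, -0.0093, 0.0341]
ee_rot: [3.11, -0.443, -0.0]
contact_force: [-0.8, 0.8, -0.3]
opening: 0.649
```

Emit:
apply_moves --moves "0 0 -0.001 0 0 0 120;0 0 0 0 0 0 120;0 0 0 0 0 0 120"

```text
t: 10.72
eef_pos: [0.5845, -0.0093, 0.034]
ee_rot: [-3.11, 0.443, -0.001]
contact_force: [-3.3, 0.8, 6.1]
opening: 0.646
```

Emit:
apply_moves --moves "0 0 0 0 0 0 100;0 0 0 0 0 0 70;0 0 0 0 0 0 50;0 0 0 0 0 0 40;0 0 0 0 0 0 40;0 0 0.005 0 0 0 40;0 0 0.02 0 0 0 40;0 0 0.035 0 0 0 20"

```text
t: 11.38
eef_pos: [0.582, -0.0092, 0.0903]
ee_rot: [3.109, -0.443, -0.013]
contact_force: [0.5, 0.3, 0.5]
opening: 0.918
```

Emit:
apply_moves --moves "0 0 0.035 0 0 0 0;0 0 0.035 0 0 0 0;0 0 0.035 0 0 0 0;0 0 0.03 0 0 0 0;0 0 0 0 0 0 0;0 0 0 0 0 0 0"

```text
t: 11.88
eef_pos: [0.5855, -0.0093, 0.2303]
ee_rot: [-3.11, 0.443, -0.008]
contact_force: [-0.7, -0.1, 0.2]
opening: 0.997
```

Run:
```python
from fitlib import *; import pickle
np.set_printoptions(precision=4,suppress=True)
s=sense();cal=get_calibration("wrist");p,d=snapshot("wrist")
pickle.dump((cal,p,d,s),open("pl1.pkl","wb"))
print(s["eef_pos"],s["contact_force"])
g=cv2.cvtColor(p,cv2.COLOR_RGB2GRAY).astype(np.float32)
F=[.5866,-.0099,-.2826]
F=fit(F,FIX[-4:],[],cal,g,R=6,n=5);print("fix",F)
for z in [.03,.04]:
    CS=[tuple((a[0],a[1],a[2]+z) for a in t) for t in CAST_S]; CC=[(c[0],c[1],c[2]+z,c[3]) for c in CAST_C if c[3] in(.018,.013)]
    P=fit(F,CS,CC,cal,g,R=6,n=5); print(z,P)
    if z==.03: overlay("pl1",p,P,CS+FIX[-4:],CC,cal,(180,380,60,330))
m=masks_of("top","casting_mid") if 0 else None
```

```text
[ 0.5855 -0.0093  0.2303] [-0.7301 -0.1364  0.2476]
  grp 0 n 20 mean res px 0.31 rms 0.38
  grp 1 n 20 mean res px 0.36 rms 0.36
  grp 2 n 20 mean res px 0.31 rms 0.37
  grp 3 n 20 mean res px 0.73 rms 0.74
fix [ 0.5865 -0.0102 -0.2829]
  grp 0 n 20 mean res px -0.33 rms 0.34
  grp 1 n 20 mean res px 0.24 rms 0.27
  grp 2 n 20 mean res px 1.28 rms 1.29
  grp 3 n 20 mean res px -0.38 rms 0.38
  grp 4 n 48 mean res px 0.13 rms 0.22
  grp 5 n 48 mean res px 0.04 rms 0.18
0.03 [ 0.5857 -0.0096 -0.2814]
  grp 0 n 20 mean res px 0.50 rms 0.51
  grp 1 n 20 mean res px -0.58 rms 0.59
  grp 2 n 20 mean res px -0.88 rms 0.89
  grp 3 n 20 mean res px 1.52 rms 1.52
  grp 4 n 48 mean res px 0.57 rms 0.97
  grp 5 n 48 mean res px 0.44 rms 0.59
0.04 [ 0.5875 -0.0101 -0.2809]
```

View pics/pl1.png

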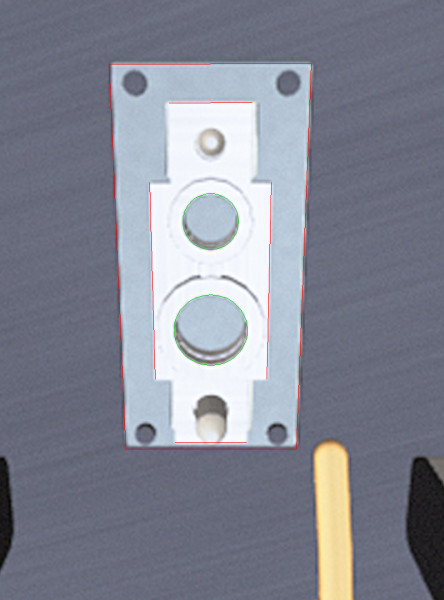

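Emit:
apply_moves --moves "-0.0123 0.0363 0 0 0 0.0424 0;-0.0123 0.0363 0 0 0 0.0424 0;-0.0123 0.0363 0 0 0 0.0424 0;-0.0123 0.0363 0 0 0 0.0424 0;-0.0123 0.0363 0 0 0 0.0424 0;-0.0123 0.0363 0 0 0 0.0424 0;-0.0123 0.0363 0 0 0 0.0424 0;-0.0123 0.0363 0 0 0 0.0424 0"

```text
t: 12.6
eef_pos: [0.4843, 0.2822, 0.2258]
ee_rot: [3.138, 0.091, -0.006]
contact_force: [0.7, -0.6, -0.7]
opening: 1.001
```

Emit:
apply_moves --moves "-0.0123 0.0363 0 0 0 0.0424 0;-0.0123 0.0363 0 0 0 0.0424 0;0 0 0 0 0 0 0;0 0 0 0 0 0 0;0 0 0 0 0 0 0;0 0 0 0 0 0 0"

```text
t: 13.1
eef_pos: [0.4616, 0.3524, 0.2269]
ee_rot: [3.132, 0.219, -0.003]
contact_force: [0.1, -0.0, -0.3]
opening: 0.996
```

Run:
```python
from fitlib import *; import pickle
np.set_printoptions(precision=4,suppress=True)
s=sense();cal=get_calibration("wrist");p,d=snapshot("wrist"); 
pickle.dump((cal,p,d,s),open("plate1.pkl","wb"));save("plate1",p)
g=cv2.cvtColor(p,cv2.COLOR_RGB2GRAY).astype(np.float32)
P=fit([.463,.3535,np.radians(8)],PLATE_S,PLATE_C,cal,g,R=10,n=6)
print(P,np.degrees(P[2]),totool(P,s["eef_pos"],s["ee_rot"]),s["eef_pos"])
overlay("plateo",p,P,PLATE_S,PLATE_C,cal,(180,380,60,330))
```

```text
grp 0 n 20 mean res px -0.34 rms 0.36
  grp 1 n 20 mean res px -0.27 rms 0.27
  grp 2 n 20 mean res px -0.22 rms 0.26
  grp 3 n 20 mean res px -0.41 rms 0.41
  grp 4 n 47 mean res px -0.97 rms 1.25
  grp 5 n 48 mean res px -0.81 rms 1.07
  grp 6 n 48 mean res px 0.31 rms 0.39
  grp 7 n 48 mean res px 0.36 rms 0.37
[0.4656 0.349  0.1392] 7.976107783433074 (array([ 0.0034,  0.0039, -0.    ]), np.float64(-82.01300919572016)) [0.4616 0.3524 0.2269]
```

View pics/plateo.png

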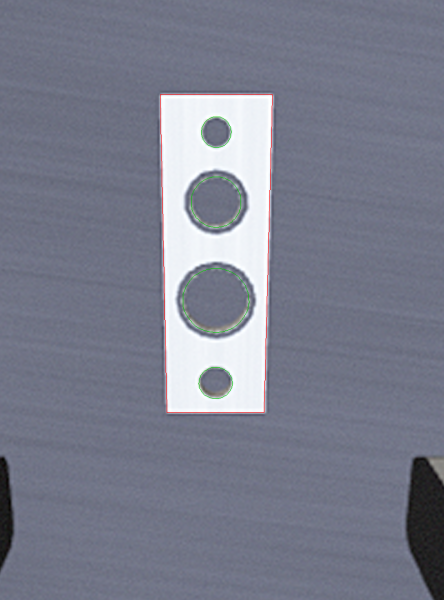

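Emit:
apply_moves --moves "0.0037 -0.0035 -0.034 0 0 0 0;0 0 -0.036 0 0 0 0;0 0 -0.036 0 0 0 0;0 0 -0.036 0 0 0 0;0 0 -0.036 0 0 0 0;0 0 -0.028 0 0 0 0;0 0 -0.01 0 0 0 0;0 0 0 0 0 0 0"

```text
t: 13.82
eef_pos: [0.4643, 0.3481, 0.0095]
ee_rot: [3.131, 0.218, -0.008]
contact_force: [0.3, -0.6, -0.3]
opening: 1.002
```

Emit:
apply_moves --moves "0 0 -0.004 0 0 0 0;0 0 -0.003 0 0 0 0;0 0 0 0 0 0 0;0 0 0 0 0 0 30;0 0 0 0 0 0 50" --grip_force 60

```text
t: 14.23
eef_pos: [0.4659, 0.3506, 0.006]
ee_rot: [-3.133, -0.221, -0.003]
contact_force: [0.2, -0.4, -1.0]
opening: 0.803
```

Run:
```python
from rig import *
s=sense();print(s['eef_pos'],s['joint_pos'])
```

```text
[0.46585782 0.35062089 0.00602229] [ 6.25523571e-01  5.55695867e-01  1.82261333e+00 -1.67351887e-04
  7.61117036e-01  2.05557072e+00]
```

Emit:
apply_moves --moves "0 0 -0.002 0 0 0 70;0 0 0 0 0 0 90;0 0 0 0 0 0 110;0 0 0 0 0 0 120;0 0 0 0 0 0 120;0 0 0 0 0 0 120;0 0 0 0 0 0 120"

```text
t: 14.82
eef_pos: [0.4655, 0.3497, 0.004]
ee_rot: [3.133, 0.222, 0.001]
contact_force: [-1.2, -3.7, 7.8]
opening: 0.619
```

Emit:
apply_moves --moves "0 0 0.003 0 0 0 120;0 0 0.006 0 0 0 120;0 0 0.01 0 0 0 120;0 0 0.01 0 0 0 120;0 0 0 0 0 0 120"

```text
t: 15.23
eef_pos: [0.4665, 0.3512, 0.034]
ee_rot: [-3.132, -0.221, -0.005]
contact_force: [0.2, 1.3, -6.4]
opening: 0.615
```

Run:
```python
from rig import *
from h import save
s=sense();print(s['eef_pos'],s['ee_rot'],s['contact_force'],s["moment"])
p,d=snapshot("wrist");save("pg1",p)
```

```text
[0.46645451 0.35118619 0.03400314] [-3.13165483 -0.22098717 -0.00543913] [ 0.24223787  1.34366285 -6.4033568 ] [ 0.04616798 -0.09119937  0.02922244]
```

View pics/pg1.png

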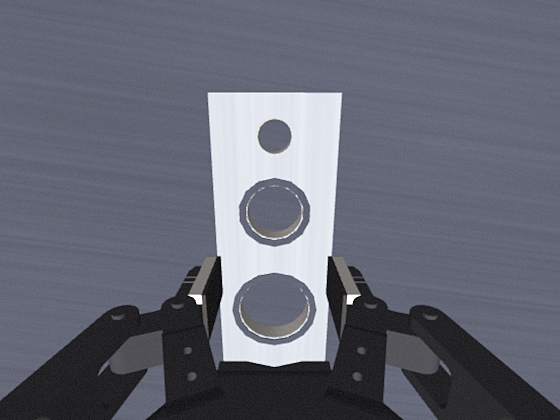

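Emit:
apply_moves --moves "0 0 0.015 0 0 0 120;0 0 0.03 0 0 0 120;0 0 0.035 0 0 0 120;0 0 0.035 0 0 0 120;0 0 0.02 0 0 0 120;0.006 -0.018 0.005 0 0 -0.0211 120;0.012 -0.036 0 0 0 -0.0422 120;0.012 -0.036 0 0 0 -0.0422 120"

```text
t: 15.95
eef_pos: [0.4951, 0.26, 0.1723]
ee_rot: [-3.141, -0.057, -0.001]
contact_force: [2.2, -0.2, -6.2]
opening: 0.613
```

Emit:
apply_moves --moves "0.012 -0.036 0 0 0 -0.0422 120;0.012 -0.036 0 0 0 -0.0422 120;0.012 -0.036 0 0 0 -0.0422 120;0.012 -0.036 0 0 0 -0.0422 120;0.012 -0.036 0 0 0 -0.0422 120;0.012 -0.036 0 0 0 -0.0422 120;0.012 -0.036 0 0 0 -0.0422 120;0.006 -0.018 0 0 0 -0.0211 120"

```text
t: 16.62
eef_pos: [0.586, -0.0142, 0.1714]
ee_rot: [3.107, -0.446, 0.001]
contact_force: [-0.3, -0.9, -6.5]
opening: 0.612
```

Emit:
apply_moves --moves "0 0 0 0 0 0 120;0 0 -0.02 0 0 0 120;0 0 -0.02 0 0 0 120;0 0 0 0 0 0 120;0 0 0 0 0 0 120;0 0 0 0 0 0 120"

```text
t: 17.12
eef_pos: [0.5857, -0.0093, 0.1326]
ee_rot: [-3.111, 0.439, -0.002]
contact_force: [0.5, 0.6, -7.0]
opening: 0.616
```

```bash
cat > platefit.py <<'E'
from fitlib import *; import pickle,sys
np.set_printoptions(precision=4,suppress=True)
s=sense();cal=get_calibration("wrist");p,d=snapshot("wrist")
print(s["eef_pos"],s["ee_rot"],s["contact_force"],s["moment"])
pickle.dump((cal,p,d,s),open(sys.argv[1]+".pkl","wb"))
g=cv2.cvtColor(p,cv2.COLOR_RGB2GRAY).astype(np.float32)
e=s["eef_pos"]; z0=e[2]-.004
CS=[tuple((a[0],a[1],a[2]+z0) for a in t) for t in PLATE_S][:3]; CC=[(c[0],c[1],c[2]+z0,c[3]) for c in PLATE_C if c[3] in(.0075,)]
P=fit([e[0]+.001,e[1],np.radians(-16.2)],CS,CC,cal,g,R=12,n=6)
print(P,np.degrees(P[2]),"need",np.array([.5866,-.0099,-.2826])-P)
overlay(sys.argv[1],p,P,CS,CC+[(.068,0,.076,.003),(-.068,0,.076,.004)],cal,(150,410,20,400))
E
python3 platefit.py ph1
```

```text
[ 0.5857 -0.0093  0.1326] [-3.1106  0.4392 -0.0017] [ 0.4519  0.5869 -6.9842] [-0.0259 -0.0523 -0.0134]
  grp 0 n 17 mean res px 0.12 rms 0.57
  grp 1 n 20 mean res px 0.07 rms 0.14
  grp 2 n 16 mean res px 0.05 rms 0.45
  grp 3 n 46 mean res px 0.91 rms 1.03
[ 0.5858 -0.0092 -0.2826] -16.18995384090598 need [ 0.0008 -0.0007 -0.    ]
```

View pics/ph1.png

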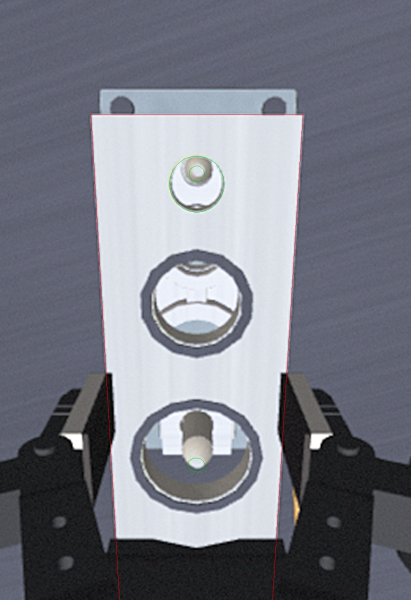

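Emit:
apply_moves --moves "0.0005 -0.0005 -0.015 0 0 0 120;0 0 -0.02 0 0 0 120;0 0 -0.012 0 0 0 120;0 0 0 0 0 0 120;0 0 -0.004 0 0 0 120;0 0 -0.004 0 0 0 120;0 0 -0.004 0 0 0 120;0 0 0 0 0 0 120"

```text
t: 17.83
eef_pos: [0.5858, -0.0103, 0.0729]
ee_rot: [3.111, -0.44, 0.0]
contact_force: [0.6, -0.1, -6.8]
opening: 0.608
```

Emit:
apply_moves --moves "0 0 -0.004 0 0 0 120;0 0 -0.004 0 0 0 120;0 0 -0.003 0 0 0 120;0 0 -0.002 0 0 0 120;0 0 0 0 0 0 120"

```text
t: 18.25
eef_pos: [0.5854, -0.0103, 0.0592]
ee_rot: [3.11, -0.44, -0.002]
contact_force: [-0.8, -0.1, -7.0]
opening: 0.614
```

Emit:
apply_moves --moves "0 0 -0.001 0 0 0 120;0 0 0 0 0 0 120;0 0 0 0 0 0 120"

```text
t: 18.5
eef_pos: [0.5859, -0.0103, 0.0589]
ee_rot: [3.11, -0.44, 0.0]
contact_force: [0.9, 0.4, -6.5]
opening: 0.613
```

Emit:
apply_moves --moves "0 0 -0.001 0 0 0 120;0 0 0 0 0 0 120;0 0 0 0 0 0 120"

```text
t: 18.75
eef_pos: [0.586, -0.0103, 0.0583]
ee_rot: [3.111, -0.44, 0.001]
contact_force: [-1.4, 1.0, -4.0]
opening: 0.613
```

Emit:
apply_moves --moves "0 0 -0.001 0 0 0 120;0 0 0 0 0 0 120;0 0 0 0 0 0 120"

```text
t: 19.0
eef_pos: [0.5861, -0.0103, 0.0581]
ee_rot: [3.111, -0.44, 0.002]
contact_force: [-3.9, -0.3, 6.4]
opening: 0.614
```

Down, with contact at the expected height (+13 N change). Releasing and going up.

Emit:
apply_moves --moves "0 0 0 0 0 0 100;0 0 0 0 0 0 70;0 0 0 0 0 0 50;0 0 0 0 0 0 40;0 0 0 0 0 0 40;0 0 0.005 0 0 0 40;0 0 0.02 0 0 0 40;0 0 0.035 0 0 0 20"

```text
t: 19.67
eef_pos: [0.5833, -0.0102, 0.1142]
ee_rot: [3.11, -0.44, -0.013]
contact_force: [1.0, -0.4, -0.9]
opening: 0.916
```

Emit:
apply_moves --moves "0 0 0.035 0 0 0 0;0 0 0.035 0 0 0 0;0 0 0.035 0 0 0 0;0 0 0.01 0 0 0 0;0 0 0 0 0 0 0;0 0 0 0 0 0 0"

```text
t: 20.17
eef_pos: [0.5856, -0.0103, 0.2317]
ee_rot: [3.111, -0.44, 0.0]
contact_force: [-0.2, -0.9, -1.9]
opening: 0.999
```

Run:
```python
from fitlib import *; import pickle
np.set_printoptions(precision=4,suppress=True)
s=sense();cal=get_calibration("wrist");p,d=snapshot("wrist")
pickle.dump((cal,p,d,s),open("pl2.pkl","wb"))
print(s["eef_pos"],s["contact_force"])
g=cv2.cvtColor(p,cv2.COLOR_RGB2GRAY).astype(np.float32)
F=[.5866,-.0099,-.2826]
F=fit(F,FIX[-4:],[],cal,g,R=6,n=5);print("fix",F)
for z in [.054,.06]:
    CS=[tuple((a[0],a[1],a[2]+z) for a in t) for t in PLATE_S]; CC=[(c[0],c[1],c[2]+z,c[3]) for c in PLATE_C[:2]]
    P=fit(F,CS,[],cal,g,R=6,n=5); print(z,P)
    if z==.054: overlay("pl2",p,P,CS+FIX[-4:],CC,cal,(150,400,40,350))
```

```text
[ 0.5856 -0.0103  0.2317] [-0.2155 -0.8648 -1.8577]
  grp 0 n 20 mean res px 0.28 rms 0.35
  grp 1 n 20 mean res px 0.09 rms 0.13
  grp 2 n 20 mean res px 0.28 rms 0.34
  grp 3 n 6 mean res px 1.01 rms 1.13
fix [ 0.5862 -0.0101 -0.2831]
  grp 0 n 20 mean res px -0.24 rms 0.38
  grp 1 n 20 mean res px -0.04 rms 0.10
  grp 2 n 20 mean res px -0.22 rms 0.27
  grp 3 n 20 mean res px -0.06 rms 0.07
0.054 [ 0.5861 -0.0103 -0.2835]
  grp 0 n 20 mean res px 0.33 rms 0.36
  grp 1 n 20 mean res px 0.48 rms 0.48
  grp 2 n 20 mean res px 0.34 rms 0.37
  grp 3 n 20 mean res px 1.60 rms 1.60
0.06 [ 0.5864 -0.0103 -0.284 ]
```

View pics/pl2.png

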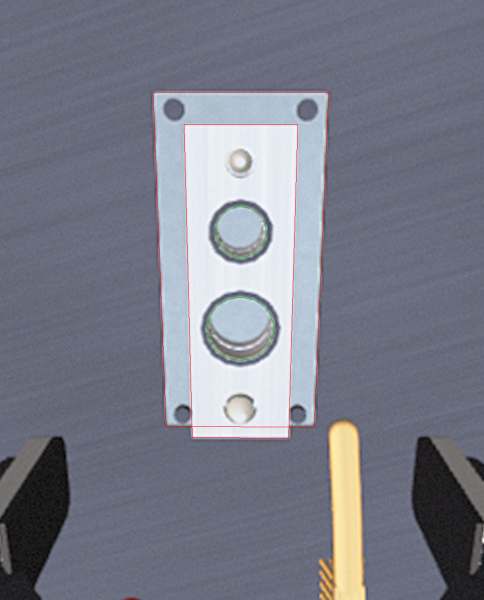

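Emit:
apply_moves --moves "-0.0047 0.0394 0 0 0 0 0;-0.0047 0.0394 0 0 0 0 0;-0.0047 0.0394 0 0 0 0 0;-0.0047 0.0394 0 0 0 0 0;-0.0047 0.0394 0 0 0 0 0;0 0 0 0 0 0 0;0 0 0 0 0 0 0;0 0 0 0 0 0 0"

```text
t: 20.88
eef_pos: [0.5615, 0.1862, 0.2299]
ee_rot: [3.108, -0.439, -0.005]
contact_force: [0.4, -0.5, 1.1]
opening: 0.997
```

```bash
cat > plugfit.py <<'E'
from fitlib import *; import pickle,sys
np.set_printoptions(precision=4,suppress=True)
n,x,y,rc,rh,z0=sys.argv[1],*map(float,sys.argv[2:7])
s=sense();cal=get_calibration("wrist");p,d=snapshot("wrist")
pickle.dump((cal,p,d,s),open(n+".pkl","wb"));save(n+"_raw",p)
g=cv2.cvtColor(p,cv2.COLOR_RGB2GRAY).astype(np.float32)
print(s["eef_pos"],s["ee_rot"])
for C in ([(0,0,z0+.048,rc)],[(0,0,z0+.098,rh)],[(0,0,z0+.048,rc),(0,0,z0+.098,rh)]):
    # fix yaw: use fit then ignore
    P=fit([x,y,0],[],C,cal,g,R=9,n=6,minG=12); print(P[:2])
q=proj(np.array([P[0],P[1],z0+.06]),cal).round().astype(int)
overlay(n,p,P,[],C,cal,(max(q[0]-90,0),q[0]+90,max(q[1]-90,0),q[1]+90))
E
python3 plugfit.py lp1 .5625 .1867 .023 .012 0
```

```text
[0.5615 0.1862 0.2299] [ 3.1084 -0.4388 -0.005 ]
  grp 0 n 39 mean res px -0.00 rms 0.13
[0.5638 0.1877]
  grp 0 n 31 mean res px -0.20 rms 0.75
[0.5649 0.1873]
  grp 0 n 39 mean res px 0.09 rms 0.38
  grp 1 n 31 mean res px -0.35 rms 0.76
[0.5643 0.1875]
```

View pics/lp1.png

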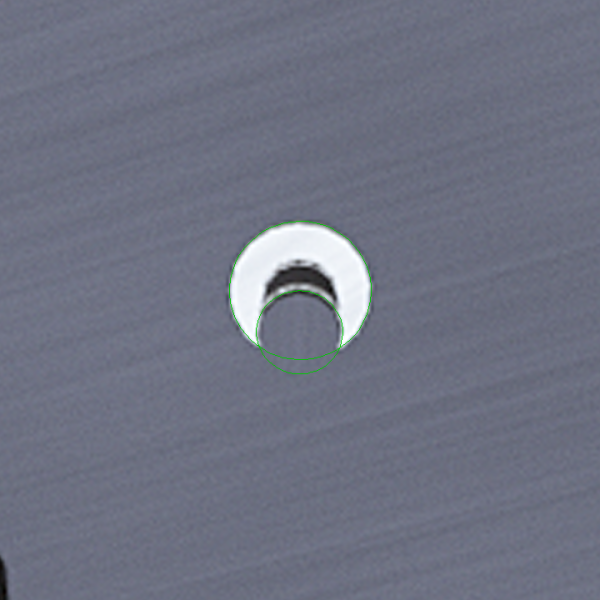

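View pics/lp1_raw.png

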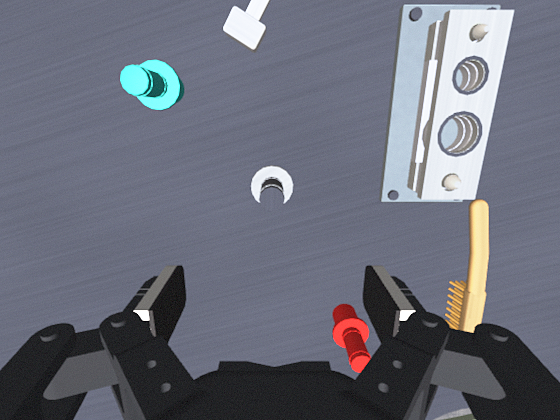

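Emit:
apply_moves --moves "0.002 0.0013 0 0 0 0 0;0 0 -0.02 0 0 0 0;0 0 -0.035 0 0 0 0;0 0 -0.035 0 0 0 0;0 0 -0.035 0 0 0 0;0 0 -0.03 0 0 0 0;0 0 -0.016 0 0 0 0;0 0 0 0 0 0 0"

```text
t: 21.6
eef_pos: [0.5618, 0.1857, 0.0566]
ee_rot: [3.106, -0.443, -0.013]
contact_force: [-0.0, 0.0, -0.9]
opening: 0.999
```

Emit:
apply_moves --moves "0 0 0 0 0 0 60;0 0 0 0 0 0 110;0 0 0 0 0 0 140;0 0 0 0 0 0 150;0 0 0 0 0 0 160;0 0 0 0 0 0 170;0 0 0 0 0 0 180;0 0 0 0 0 0 190" --grip_force 50

```text
t: 22.27
eef_pos: [0.5644, 0.1879, 0.0614]
ee_rot: [3.11, -0.44, 0.001]
contact_force: [-0.4, -0.8, 5.3]
opening: 0.27
```

Emit:
apply_moves --moves "0 0 0 0 0 0 200;0 0 0 0 0 0 200;0 0 0.004 0 0 0 200;0 0 0.008 0 0 0 200;0 0 0.015 0 0 0 200;0 0 0.025 0 0 0 200;0 0 0.03 0 0 0 200;0 0 0 0 0 0 200"

```text
t: 22.93
eef_pos: [0.5676, 0.1892, 0.1486]
ee_rot: [-3.106, 0.44, -0.015]
contact_force: [1.9, 0.7, -1.4]
opening: 0.268
```

Run:
```python
from rig import *
from h import save
s=sense();print(s['eef_pos'],s['ee_rot'],s['contact_force'],s["moment"])
p,d=snapshot("wrist");save("lg1",p)
```

```text
[0.56756463 0.18918217 0.14857316] [-3.10571747  0.4395578  -0.01548   ] [ 1.89003493  0.71769441 -1.41877447] [ 0.04477949 -0.08006135 -0.01556044]
```

View pics/lg1.png

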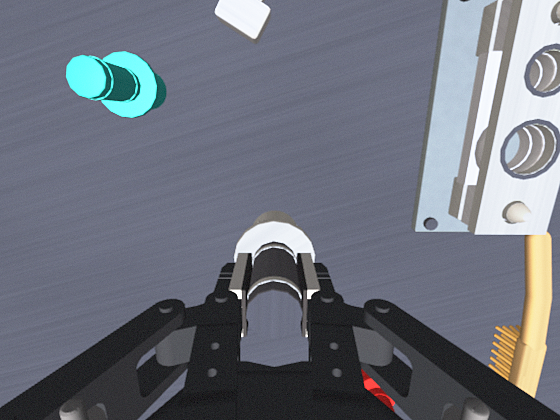

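Emit:
apply_moves --moves "0 0 0.02 0 0 0 200;0.0004 -0.018 0 0 0 0 200;0.0005 -0.036 0 0 0 0 200;0.0006 -0.036 0 0 0 0 200;0.0006 -0.036 0 0 0 0 200;0.0005 -0.036 0 0 0 0 200;0.0004 -0.03 0 0 0 0 200;0 0 0 0 0 0 200"

```text
t: 23.65
eef_pos: [0.5661, -0.0091, 0.1611]
ee_rot: [3.106, -0.447, -0.004]
contact_force: [1.2, 0.7, -2.7]
opening: 0.266
```

Emit:
apply_moves --moves "0 0 0 0 0 0 200;0 0 -0.01 0 0 0 200;0 0 -0.01 0 0 0 200;0 0 0 0 0 0 200;0 0 0 0 0 0 200"

```text
t: 24.07
eef_pos: [0.5663, -0.0029, 0.1412]
ee_rot: [3.111, -0.438, -0.005]
contact_force: [0.0, 0.3, -1.9]
opening: 0.267
```

Run:
```python
from fitlib import *
np.set_printoptions(precision=4,suppress=True)
s=sense();cal=get_calibration("wrist");p,d=snapshot("wrist");print(s['eef_pos'],s['ee_rot'],s['contact_force'])
g=cv2.cvtColor(p,cv2.COLOR_RGB2GRAY).astype(np.float32)
z0=s['eef_pos'][2]-.0608
C=[(0,0,z0+.048,.023)]
P=fit([.5668,-.0044,0],[],C,cal,g,R=9,n=6);print(P, z0)
overlay("lh1",p,[.586,-.0101,-.283],[tuple((a[0],a[1],a[2]+.054) for a in t) for t in PLATE_S],[(-.02,0,.064,.018),(.033,0,.064,.013)],cal,(150,410,40,400))
c2,p2=get_calibration("scene"),snapshot("scene")[0]
overlay("lh1s",p2,[.586,-.0101,-.283],[],[(-.02,0,.064,.018)],c2,(200,380,120,270))
```

```text
[ 0.5663 -0.0029  0.1412] [ 3.1106 -0.4377 -0.0054] [ 0.0173  0.3096 -1.8709]
  grp 0 n 37 mean res px -0.15 rms 0.79
[ 0.5661 -0.0029  0.4101] 0.08041619202545072
```

View pics/lh1.png

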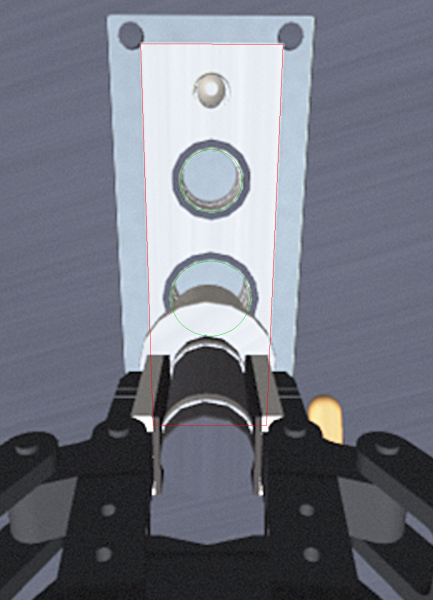

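View pics/lh1s.png

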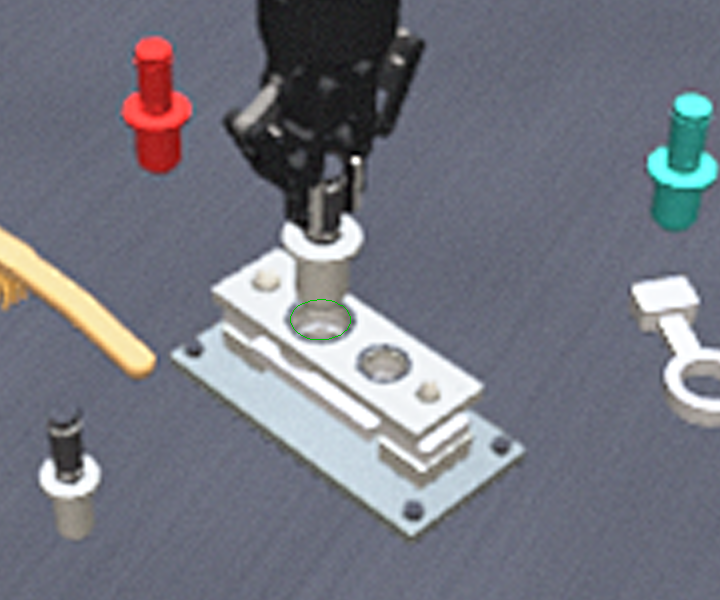

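Emit:
apply_moves --moves "0.0005 -0.001 -0.006 0 0 0 200;0 0 -0.005 0 0 0 200;0 0 -0.004 0 0 0 200;0 0 -0.004 0 0 0 200;0 0 -0.004 0 0 0 200;0 0 0 0 0 0 200"

```text
t: 24.67
eef_pos: [0.5671, -0.005, 0.1188]
ee_rot: [3.11, -0.44, -0.003]
contact_force: [-0.2, -0.1, -3.3]
opening: 0.261
```

Emit:
apply_moves --moves "0 0 -0.005 0 0 0 200;0 0 -0.005 0 0 0 200;0 0 -0.005 0 0 0 200;0 0 0 0 0 0 200"

```text
t: 25.0
eef_pos: [0.567, -0.005, 0.1035]
ee_rot: [3.11, -0.44, -0.004]
contact_force: [0.3, 0.2, -1.8]
opening: 0.269
```

Emit:
apply_moves --moves "0 0 -0.005 0 0 0 200;0 0 -0.005 0 0 0 200;0 0 -0.005 0 0 0 200;0 0 -0.002 0 0 0 200;0 0 0 0 0 0 200;0 0 0 0 0 0 200"

```text
t: 25.5
eef_pos: [0.5678, -0.005, 0.0877]
ee_rot: [3.11, -0.44, -0.0]
contact_force: [0.1, -1.0, -3.0]
opening: 0.265
```

Emit:
apply_moves --moves "0 0 -0.002 0 0 0 200;0 0 -0.001 0 0 0 200;0 0 0 0 0 0 200;0 0 0 0 0 0 200"

```text
t: 25.83
eef_pos: [0.5678, -0.005, 0.0849]
ee_rot: [3.111, -0.44, 0.0]
contact_force: [-0.2, 0.3, -2.9]
opening: 0.267
```

Emit:
apply_moves --moves "0 0 -0.001 0 0 0 200;0 0 -0.0005 0 0 0 200;0 0 0 0 0 0 200;0 0 0 0 0 0 200"

```text
t: 26.17
eef_pos: [0.5679, -0.005, 0.0835]
ee_rot: [3.111, -0.44, 0.0]
contact_force: [-1.2, -0.0, -1.4]
opening: 0.273
```

Emit:
apply_moves --moves "0 0 -0.001 0 0 0 200;0 0 0 0 0 0 200;0 0 0 0 0 0 200"

```text
t: 26.42
eef_pos: [0.5679, -0.0051, 0.0835]
ee_rot: [3.111, -0.44, 0.001]
contact_force: [-2.9, -1.5, 5.2]
opening: 0.265
```

Emit:
apply_moves --moves "0 0 0 0 0 0 170;0 0 0 0 0 0 140;0 0 0 0 0 0 100;0 0 0 0 0 0 60;0 0 0 0 0 0 40;0 0 0.005 0 0 0 40;0 0 0.02 0 0 0 40;0 0 0.035 0 0 0 20"

```text
t: 27.08
eef_pos: [0.5653, -0.0049, 0.1398]
ee_rot: [3.11, -0.44, -0.013]
contact_force: [0.7, 1.0, 0.2]
opening: 0.918
```

Emit:
apply_moves --moves "0 0 0.035 0 0 0 0;0 0 0.035 0 0 0 0;0 0 0.016 0 0 0 0;0 0 0 0 0 0 0;0 0 0 0 0 0 0;0 0 0 0 0 0 0"

```text
t: 27.58
eef_pos: [0.567, -0.005, 0.2273]
ee_rot: [3.11, -0.44, -0.003]
contact_force: [-0.0, -1.0, -0.3]
opening: 0.999
```

```bash
python3 plugfit.py lpl .5668 -.0044 .023 .012 .022
```

```text
[ 0.567  -0.005   0.2273] [ 3.1103 -0.4402 -0.0034]
  grp 0 n 27 mean res px -0.04 rms 0.91
[ 0.5669 -0.0043]
  grp 0 n 48 mean res px -0.06 rms 0.49
[ 0.5683 -0.0052]
  grp 0 n 29 mean res px 0.11 rms 0.87
  grp 1 n 48 mean res px -0.25 rms 0.56
[ 0.5681 -0.0051]
```

View pics/lpl.png

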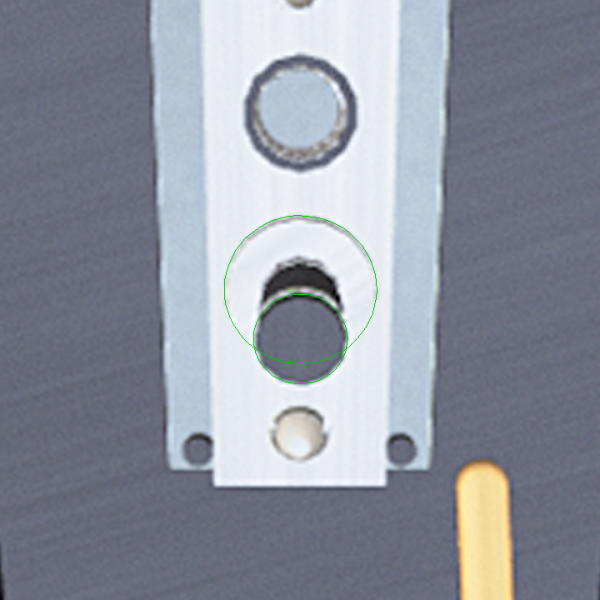

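Emit:
apply_moves --moves "-0.0138 -0.033 0 0 0 0 0;-0.0138 -0.033 0 0 0 0 0;-0.0138 -0.033 0 0 0 0 0;-0.0138 -0.033 0 0 0 0 0;-0.0138 -0.033 0 0 0 0 0;0 0 0 0 0 0 0;0 0 0 0 0 0 0;0 0 0 0 0 0 0"

```text
t: 28.3
eef_pos: [0.4985, -0.1696, 0.2272]
ee_rot: [-3.109, 0.441, 0.003]
contact_force: [-0.4, -0.1, -0.5]
opening: 1.003
```

```bash
python3 plugfit.py sp1 .498 -.168 .017 .009 0
```

```text
[ 0.4985 -0.1696  0.2272] [-3.1094  0.4411  0.0032]
  grp 0 n 39 mean res px 0.03 rms 0.26
[ 0.5006 -0.1724]
  grp 0 n 31 mean res px -0.22 rms 0.86
[ 0.5016 -0.1725]
  grp 0 n 39 mean res px 0.11 rms 0.31
  grp 1 n 28 mean res px -0.42 rms 0.75
[ 0.5009 -0.1724]
```

View pics/sp1.png

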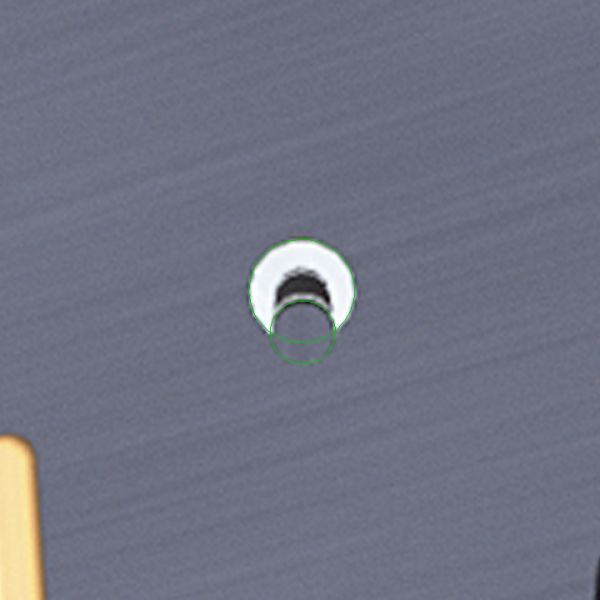

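View pics/sp1_raw.png

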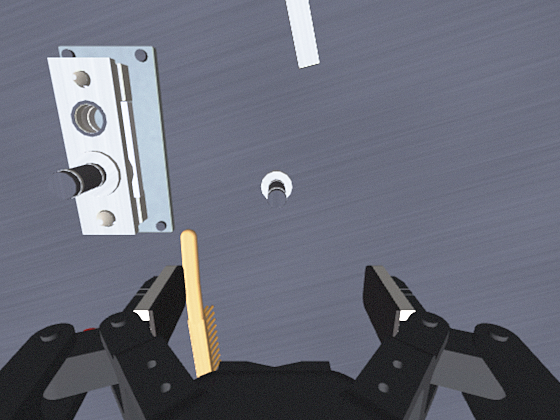

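Emit:
apply_moves --moves "0.002 -0.0028 0 0 0 0 0;0 0 -0.02 0 0 0 0;0 0 -0.035 0 0 0 0;0 0 -0.035 0 0 0 0;0 0 -0.035 0 0 0 0;0 0 -0.03 0 0 0 0;0 0 -0.013 0 0 0 0;0 0 0 0 0 0 0"

```text
t: 29.02
eef_pos: [0.4989, -0.1709, 0.0567]
ee_rot: [-3.109, 0.437, 0.012]
contact_force: [0.4, 0.5, 0.8]
opening: 1.002
```

Emit:
apply_moves --moves "0 0 0 0 0 0 80;0 0 0 0 0 0 130;0 0 0 0 0 0 160;0 0 0 0 0 0 175;0 0 0 0 0 0 185;0 0 0 0 0 0 195;0 0 0 0 0 0 205;0 0 0 0 0 0 215"

```text
t: 29.68
eef_pos: [0.5012, -0.1729, 0.0611]
ee_rot: [3.11, -0.441, 0.002]
contact_force: [0.7, 0.1, 4.9]
opening: 0.197
```

Emit:
apply_moves --moves "0 0 0 0 0 0 220;0 0 0.004 0 0 0 220;0 0 0.008 0 0 0 220;0 0 0.018 0 0 0 220;0 0 0.03 0 0 0 220;0 0 0.03 0 0 0 220;0 0 0.015 0 0 0 220;0 0 0 0 0 0 220"

```text
t: 30.35
eef_pos: [0.5029, -0.1737, 0.1694]
ee_rot: [3.109, -0.44, 0.013]
contact_force: [0.7, -0.3, -2.6]
opening: 0.195
```

Emit:
apply_moves --moves "0.0117 0.0153 0 0 0 0 220;0.0234 0.0306 0 0 0 0 220;0.0234 0.0306 0 0 0 0 220;0.0234 0.0306 0 0 0 0 220;0.0234 0.0306 0 0 0 0 220;0.0117 0.0155 0 0 0 0 220;0 0 0 0 0 0 220;0 0 0 0 0 0 220"

```text
t: 31.02
eef_pos: [0.6171, -0.0187, 0.1633]
ee_rot: [3.11, -0.437, -0.006]
contact_force: [-0.8, -0.8, -1.7]
opening: 0.197
```

Emit:
apply_moves --moves "0 0 -0.01 0 0 0 220;0 0 -0.01 0 0 0 220;0 0 -0.005 0 0 0 220;0 0 0 0 0 0 220;0 0 0 0 0 0 220"

```text
t: 31.43
eef_pos: [0.6171, -0.0203, 0.1396]
ee_rot: [3.11, -0.442, -0.002]
contact_force: [0.4, 1.0, -1.2]
opening: 0.196
```

Run:
```python
from fitlib import *
np.set_printoptions(precision=4,suppress=True)
s=sense();cal=get_calibration("wrist");p,d=snapshot("wrist");print(s['eef_pos'],s['ee_rot'],s['contact_force'])
g=cv2.cvtColor(p,cv2.COLOR_RGB2GRAY).astype(np.float32)
z0=s['eef_pos'][2]-.0608
C=[(0,0,z0+.048,.017)]
P=fit([.6177,-.0192,0],[],C,cal,g,R=9,n=6);print(P, z0)
overlay("sh1",p,[.586,-.0101,-.283],[tuple((a[0],a[1],a[2]+.054) for a in t) for t in PLATE_S],[(-.02,0,.064,.018),(.033,0,.064,.013)],cal,(150,410,40,400))
c2,p2=get_calibration("scene"),snapshot("scene")[0]
overlay("sh1s",p2,[.586,-.0101,-.283],[],[(.033,0,.064,.013)],c2,(200,380,120,270))
```

```text
[ 0.6171 -0.0203  0.1396] [ 3.1101 -0.4419 -0.0025] [ 0.4316  1.0309 -1.198 ]
  grp 0 n 37 mean res px -0.47 rms 0.94
[ 0.6161 -0.0203  0.0001] 0.07881956508615995
```

View pics/sh1.png

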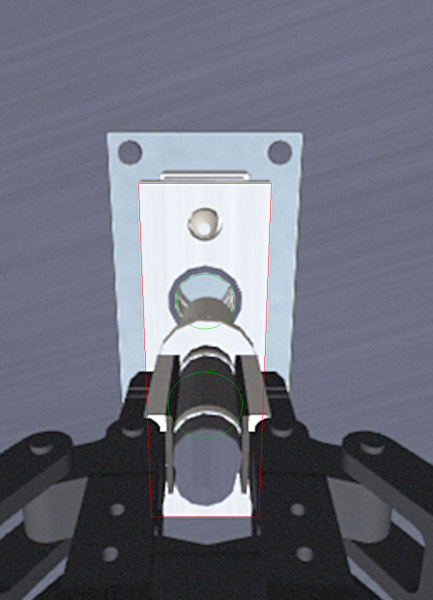

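View pics/sh1s.png

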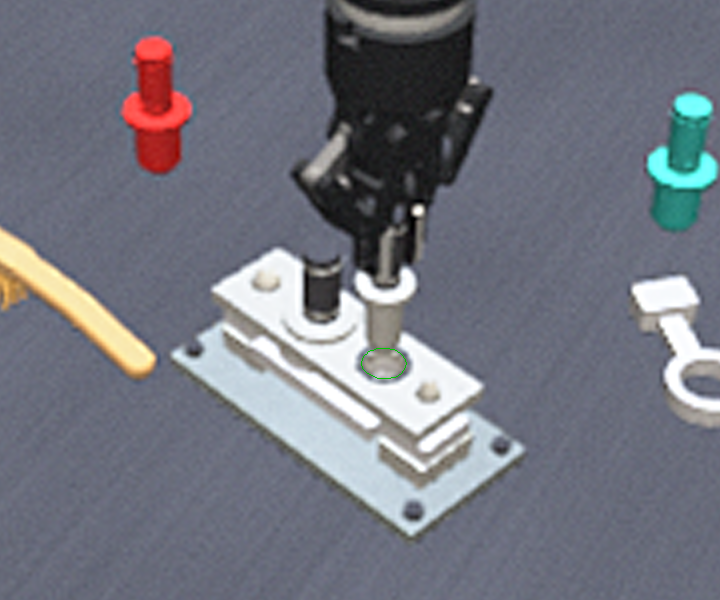

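Emit:
apply_moves --moves "0.0008 0.001 -0.004 0 0 0 220;0 0 -0.005 0 0 0 220;0 0 -0.004 0 0 0 220;0 0 -0.004 0 0 0 220;0 0 -0.004 0 0 0 220;0 0 0 0 0 0 220"

```text
t: 32.03
eef_pos: [0.6179, -0.0185, 0.1181]
ee_rot: [3.11, -0.44, -0.003]
contact_force: [0.7, 0.7, -1.9]
opening: 0.201
```

Emit:
apply_moves --moves "0 0 -0.005 0 0 0 220;0 0 -0.005 0 0 0 220;0 0 -0.005 0 0 0 220;0 0 0 0 0 0 220"

```text
t: 32.37
eef_pos: [0.6178, -0.0186, 0.1029]
ee_rot: [3.11, -0.44, -0.004]
contact_force: [-0.4, 0.2, -1.3]
opening: 0.199
```

Emit:
apply_moves --moves "0 0 -0.005 0 0 0 220;0 0 -0.005 0 0 0 220;0 0 -0.005 0 0 0 220;0 0 -0.002 0 0 0 220;0 0 0 0 0 0 220;0 0 0 0 0 0 220"

```text
t: 32.87
eef_pos: [0.6185, -0.0186, 0.0872]
ee_rot: [3.11, -0.44, -0.001]
contact_force: [0.7, 0.1, -1.2]
opening: 0.198
```

Emit:
apply_moves --moves "0 0 -0.001 0 0 0 220;0 0 -0.001 0 0 0 220;0 0 0 0 0 0 220;0 0 0 0 0 0 220"

```text
t: 33.2
eef_pos: [0.6186, -0.0186, 0.0854]
ee_rot: [3.111, -0.44, 0.0]
contact_force: [0.7, 0.7, -1.6]
opening: 0.198
```

Emit:
apply_moves --moves "0 0 -0.001 0 0 0 220;0 0 0 0 0 0 220;0 0 0 0 0 0 220"

```text
t: 33.45
eef_pos: [0.6185, -0.0186, 0.0843]
ee_rot: [3.111, -0.44, -0.0]
contact_force: [0.6, 0.6, -2.7]
opening: 0.196
```

Emit:
apply_moves --moves "0 0 -0.001 0 0 0 220;0 0 0 0 0 0 220;0 0 0 0 0 0 220"

```text
t: 33.7
eef_pos: [0.6186, -0.0186, 0.0833]
ee_rot: [3.11, -0.44, -0.0]
contact_force: [-0.2, 0.1, -1.7]
opening: 0.195
```

Emit:
apply_moves --moves "0 0 -0.001 0 0 0 220;0 0 0 0 0 0 220;0 0 0 0 0 0 220"

```text
t: 33.95
eef_pos: [0.6187, -0.0186, 0.0831]
ee_rot: [3.111, -0.44, 0.001]
contact_force: [-2.8, 0.1, 4.8]
opening: 0.197
```

The collar is on the plate (contact force +6 N). Releasing and retreating.

Emit:
apply_moves --moves "0 0 0 0 0 0 190;0 0 0 0 0 0 150;0 0 0 0 0 0 110;0 0 0 0 0 0 70;0 0 0 0 0 0 40;0 0 0.005 0 0 0 40;0 0 0.02 0 0 0 40;0 0 0.035 0 0 0 20"

```text
t: 34.62
eef_pos: [0.6161, -0.0185, 0.1394]
ee_rot: [3.11, -0.44, -0.014]
contact_force: [0.4, -1.3, 0.4]
opening: 0.92
```

Emit:
apply_moves --moves "0 0 0.035 0 0 0 0;0 0 0.035 0 0 0 0;0 0 0.02 0 0 0 0;0 0 0 0 0 0 0;0 0 0 0 0 0 0;0 0 0 0 0 0 0"

```text
t: 35.12
eef_pos: [0.6179, -0.0186, 0.2315]
ee_rot: [3.11, -0.44, -0.003]
contact_force: [-0.6, 0.5, -0.8]
opening: 1.002
```

```bash
python3 plugfit.py spl .6177 -.0192 .017 .009 .022
python3 - <<'E'
from fitlib import *
import pickle
np.set_printoptions(precision=4,suppress=True)
cal,p,d,s=pickle.load(open("spl.pkl","rb"))
g=cv2.cvtColor(p,cv2.COLOR_RGB2GRAY).astype(np.float32)
F=fit([.5866,-.0099,-.2826],FIX[-4:],[],cal,g,R=6,n=5,verbose=0);print("fix",F)
CS=[tuple((a[0],a[1],a[2]+.054) for a in t) for t in PLATE_S]
P=fit(F,CS[:3],[],cal,g,R=6,n=5);print("plate",P)
P=fit([.567,-.0045,0],[],[(0,0,.12,.012)],cal,g,R=9,n=6);print("large top",P, "expect",pose_pts(F,[(-.02,0,0),(.033,0,0)]))
v,u=np.nonzero((d>0)&(d<.5)); Q=deproj("wrist",u,v,depth=d[v,u],cal=cal)
for n,c in (("L",pose_pts(F,[(-.02,0,0)])[0]),("S",pose_pts(F,[(.033,0,0)])[0])):
    r=np.hypot(Q[:,0]-c[0],Q[:,1]-c[1]); m=(r<.006)&(Q[:,2]>.1); print(n,"handle top z",np.median(Q[m,2]),m.sum())
c2,p2=get_calibration("scene"),snapshot("scene")[0]
overlay("fin",p2,F,[],[],c2,(130,400,100,330))
E
```

```text
[ 0.6179 -0.0186  0.2315] [ 3.1104 -0.4402 -0.0028]
  grp 0 n 32 mean res px -0.05 rms 1.01
[ 0.6062 -0.0209]
  grp 0 n 48 mean res px -0.04 rms 0.37
[ 0.6189 -0.0186]
  grp 0 n 31 mean res px 0.13 rms 0.86
  grp 1 n 48 mean res px -0.05 rms 0.39
[ 0.6188 -0.0187]
fix [ 0.5865 -0.0101 -0.2832]
  grp 0 n 20 mean res px -0.19 rms 0.22
  grp 1 n 20 mean res px 0.18 rms 0.74
  grp 2 n 20 mean res px -0.19 rms 0.23
plate [ 0.5877 -0.0107 -0.2827]
  grp 0 n 48 mean res px -0.24 rms 0.53
large top [ 0.569  -0.0054 -0.0002] expect [[ 0.5673 -0.0045  0.    ]
 [ 0.6182 -0.0193  0.    ]]
L handle top z 0.12010411833819407 116
S handle top z 0.11986147233346472 140
```

View pics/spl.png

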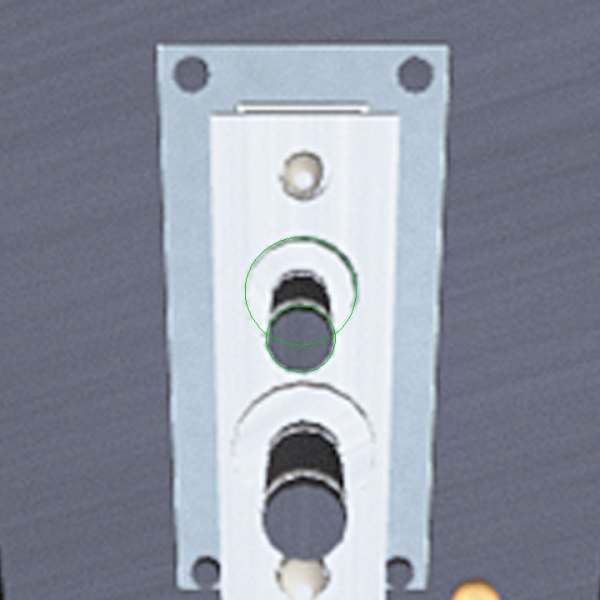

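View pics/fin.png

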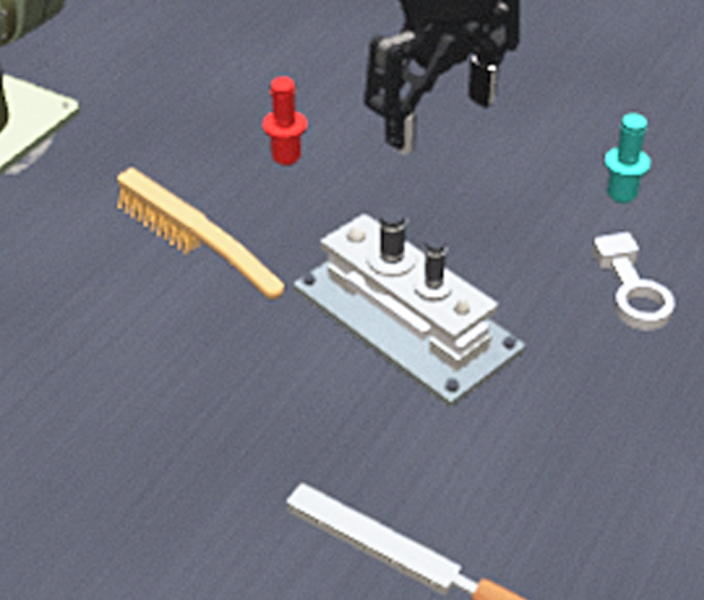

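Everything is seated: the handle tops are at 0.120 m as expected, and the arm is clear.

```bash
python3 -c "
from rig import *
print(finish_job())"
```

```text
the job is handed in; nothing more can be done
None
```

The bore check is set up and handed in at about 35 s of the 106 s allowed; the system gave no verdict. The casting is down on both pins, the gauge plate is over it, and the steel plugs with dark handles are in their bores. Everything was lowered under force watch and let go.

**Last checks**
- **Heights:** both handle tops measured 0.120 m, which is where they should be with the collars on the plate.
- **Plugs:** the handle tops were within about 2 mm of the bore centres.
- **Casting:** it was within 1 mm of the fixture centre when placed, seated at its 30 mm level.
- **Plate:** it was within 0.2 mm of the fixture centre when placed. In the last picture it read about 1.3 mm off, with one edge fitting less well, but still inside the 5 mm limit.
- **Bystanders:** the raw casting, file, wire brush and the two coloured look-alikes were never touched and looked in place in the last scene picture. I did not re-measure them.

**Checks that disagreed:** in the last picture, the fit to the small plug's collar rim read about 12 mm off. That rim is white on white and partly hidden, so I discounted it. The handle-top fit and the picture both show the plug in its bore.

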